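# Stir the pellets in the cobbler's glue pot

### The job

Lift the lid off the glue pot by its knob and set it down flat, knob up, in the middle of the stone slab without dropping it. Then take the wooden stick from its leaning holder and stir the pellets with it down at the bottom of the pot, in circles about half as wide as the pot, three full turns or more, until every pellet has clearly been shifted. Leave the stick in the pot, leaning on the rim, all the pellets still inside, and don't disturb the other things on the bench.

Things in the scene. Friction and masses are not known exactly. Their poses are not given: they have to be found in the camera images.
- pot: Round open steel glue pot, fixed to the bench, 170 mm outside at the rim, 80 mm high, inner radius about 80 mm, floor 5 mm thick, with two small ear handles to +y and -y reaching 110 mm from the axis at 62 mm height. Origin: centre of the underside, z up. In front of it, 0.35 m from the robot, an iron shoe last 200 mm long and 90 mm high stands fixed across the bench.
- lid: Loose round steel lid lying on the pot: plate 174 mm across, 5 mm thick, with a plug 140 mm across and 8 mm deep beneath it that sits inside the pot's mouth. Origin: centre of the plug's underside (8 mm below the pot's rim while closed), z up; top of the plate at 13 mm. In the middle an upright black cylindrical knob, 32 mm across, from 28 to 60 mm above the origin, on a thinner neck 18 mm across.
- slab: Fixed square stone slab 190 x 190 x 35 mm. Origin: centre of the underside, its top is 35 mm higher. The lid goes in its middle.
- holder: Fixed wooden foot 120 x 80 x 12 mm that carries a dark steel tube, 26 mm bore, 90 mm long, leaning 32 degrees from vertical towards the holder's -x. The mouth of the tube lies at (-16, 0, 98) mm in the holder's frame. Origin: centre of the underside.
- stick: Round wooden stirring stick 18 mm across and 200 mm long, the lowest 50 mm a heavier steel foot, balance point about 70 mm from the foot end, standing foot down in the holder's leaning tube, about 115 mm of it showing, in line with the tube. Origin: centre of its foot end; its z axis runs along the stick to the other end.
- lamp: Fixed slim bench lamp over the pot: a level tube head 28 mm thick, 210 mm long, along the lamp's y, centred at (15, 0, 255) mm in its frame; its post stands at x = 145 mm (behind the pot), rises to 290 mm and has an arm forward to the tube. Origin: on the bench, near the middle of the pot. The pot can be reached from the lamp's -x side with the tool tilted.
- pellet0_center (a point): Amber resin pellet, a stubby cylinder 26 mm across and 20 mm high, standing on the pot's floor with five like it, hidden under the lid at the start. The point is its centre.
- pellet1_center (a point): Amber resin pellet, a stubby cylinder 26 mm across and 20 mm high, standing on the pot's floor with five like it, hidden under the lid at the start. The point is its centre.
- pellet2_center (a point): Amber resin pellet, a stubby cylinder 26 mm across and 20 mm high, standing on the pot's floor with five like it, hidden under the lid at the start. The point is its centre.
- pellet3_center (a point): Amber resin pellet, a stubby cylinder 26 mm across and 20 mm high, standing on the pot's floor with five like it, hidden under the lid at the start. The point is its centre.
- pellet4_center (a point): Amber resin pellet, a stubby cylinder 26 mm across and 20 mm high, standing on the pot's floor with five like it, hidden under the lid at the start. The point is its centre.
- pellet5_center (a point): Amber resin pellet, a stubby cylinder 26 mm across and 20 mm high, standing on the pot's floor with five like it, hidden under the lid at the start. The point is its centre.
- can: Bystander: loose can, 84 mm across, 110 mm high. Origin: centre of the underside.
- bottle: Bystander: loose green bottle, 66 mm across, 200 mm high. Origin: centre of the underside.
- tin: Bystander: loose flat black tin, 60 mm across, 26 mm high. Origin: centre of the underside.
- spool: Bystander: loose wooden spool, 44 mm across, 54 mm high. Origin: centre of the underside.
Mind the look-alikes: they are no part of the job. Of the things shaped like the stick, the wooden one is meant. What is shaped like the lid but red is not meant.

How it is judged:
By the outcome, as a careful person would: the job done as asked, in the order asked, and still so for the second after the job is handed in, with the robot touching nothing.
It also fails if it takes over 72 s, if anything falls off the work surface, if the arm or the gripper's body presses on something with over 40 N, if the wrist force passes 120 N, or if a joint passes its speed limit or range.

### The arm

A 7-joint arm with a two-finger parallel gripper is mounted at the origin on the work surface. World frame = base frame: x ahead of the robot, y to its left, z up, the work surface at z = 0. Lengths are in m, angles in rad, forces in N, time in s.
With the tool pointing down it reaches from about 0.4 to 0.875 m from the base axis. Payload 4.4 kg.
Tool frame: the origin (TCP) lies between the finger pads; the fingertips stand 11 mm ahead of it and the grasp point (between the pads) lies 8 mm behind it (r.tip_reach is the distance from the TCP to the fingertips, in m); z points along the fingers, y is the line along which they close (so a half turn about z gives the same grasp; the last joint's range is limited). The gripper opens to 85 mm and grips with 20 to 120 N. Pads are 22 mm wide; open, the fingers measure 114 mm over their backs; the gripper's body (76 mm by 85 mm) begins 54 mm behind the grasp point. The pads swing forward as they close: fully open they stand 13 mm farther back than shut.
Start: joints at [1.098, 0.628, 0.038, 1.517, -0.027, 0.996, -0.02], TCP at [0.257, -0.597, 0.242] pointing down, gripper open.
Joint ranges: [-3.06, 3.06], [-0.37, 2.12], [-1.25, 1.32], [0.18, 2.47], [-1.1, 4.24], [0.23, 1.98], [-2.94, 2.94]. Speed limits (rad/s): [2.57, 2.57, 3.14, 3.14, 3.14, 3.14, 3.14].

### API

Orientations are given as a rotation vector (axis times angle).
In Python, from cell import r gives the robot as it stands.
- The arm moves only by the shell command python3 -m creep 'ROWS' [FORCE]. ROWS is JSON, a list of rows, each a list of 3 entries, a list of its own where there are three numbers: the shift along the tool's x, y, z scaled (see below), then the turn, a rotation vector about the tool's x, y, z scaled (see below), then the finger opening in mm, from 0 to 85.4. A call has exactly 10 rows; each row shifts and turns the commanded pose from where the row before left it, along the tool's axes as they then stand; what a row does not reach is not made up. The controller multiplies each number of a shift by 50 mm and each number of a turn by 5 degrees. A row lasts 1/10 s, in which the tool goes at most 50 mm and 8.59 degrees, less where a joint would pass 70% of its speed; a pose out of reach is approached as far as the arm can. A call with a number of a shift or a turn outside -1 to 1 is refused whole. A call with a gripper value outside its range is refused whole. The fingers move at their own pace and stop on an object; FORCE is the grip in N (left out, the last holds). Time passes only in rows, so rows that do not move let the fingers close, or fill a call up. It gives the time, the measured TCP pose, the force, the opening and the grip force at its end, in the units of the state.
- r.read_state(): the state, without advancing time (a new reading comes with each control period).
- r.capture(name): name is "side" or "top"; returns the picture (384x512x3 uint8, red, green, blue); there is no depth.
- r.camera_params(name): a dict with "fx", "fy", "cx", "cy" (pixels), "position" and "attitude" of the camera in the world. Camera axes: x right, y down, z forward; pixel columns grow to the right and rows downward; lengths in m; the calibration is good to about 2 mm. A picture is of the moment at which its call begins. camera_params takes no time and is no camera call.
- r.hand_in(): hands the job in; it is judged then, once.
Trained networks look in the newest picture that a camera, given by its name, has taken for a name from the list of things; names that differ only in an ending like _2 or _b are one class to them, and where a whole thing is asked for, a point or a joint stands for the part that bears it (a point fixed in the world has none). Each returns a list of dicts, best first, with "p" (0 to 1); they miss things now and then, are a little off and sometimes report something else, mostly with a low value. They report only what shows in the picture. A call takes as long as a camera call. They do not tell look-alikes from the thing itself.
- r.look_for(target, camera): "extent" ([centre column, centre row, width, height] in pixels, round what is visible of it).
- r.outline_of(target, camera): "pixels" (384x512 bool, what is visible of it) and "extent" ([centre column, centre row, width, height] in pixels, round what is visible of it).
The state is a dict: "clock": time; "joints": joint angles; "joint_vel": joint speeds; "joint_efforts": joint torques, N m; "tcp_pos": TCP position; "tool_rot": TCP orientation; "contact_force": force on the tool from outside, world axes, zero at the start; "wrist_torque": the same for the moment, N m; "gripper_width": finger opening in m; "grasp_force": force on a finger pad.
Only numpy, scipy, OpenCV 4.12 (cv2) and the standard library are available. Lean on these libraries where they do the work, as an engineer would, in place of code of your own. Each camera call takes 0.05 s, during which the arm holds its last target. There are 200 camera calls.

## Working session

There is one attempt and no reset: what is moved stays moved. The work goes in short steps, Python scripts to look and compute and a shell command to move; the robot and the scene stay as the last step left them, time stands still between calls to the robot, and variables do not carry over. Pictures are saved under pics/ and viewed, at most 10 in all, crops included, and the job is handed in when it is done.

```bash
ls; mkdir -p pics
python3 - <<'E'
from cell import r
import cv2,numpy as np
s=r.read_state(); print(s['clock'],s['tcp_pos'],s['tool_rot'],s['gripper_width'])
for n in('side','top'):
    cv2.imwrite(f'pics/{n}0.png',r.capture(n)[:,:,::-1]); print(r.camera_params(n))
    for t in('pot','lid','slab','holder','stick','lamp','can','bottle','tin','spool'):
        print(n,t,[(round(d['p'],2),np.round(d['extent']).tolist()) for d in r.look_for(t,n)][:3])
E
```

```text
pics
0.0 [ 0.25696159 -0.59637561  0.24139507] [-3.07497345e+00 -6.34327831e-01  6.84803638e-04] 0.08534295987304497
{'fx': 494.69193652826414, 'fy': 494.69193652826414, 'cx': 257.0780974986516, 'cy': 193.17116224089384, 'position': array([-0.09359235,  0.64127415,  0.98545849]), 'attitude': array([-0.95055705,  2.5215223 , -1.02841424])}
side pot [(0.93, [213.0, 185.0, 60.0, 64.0])]
side lid [(0.72, [211.0, 173.0, 68.0, 47.0]), (0.7, [283.0, 193.0, 16.0, 26.0]), (0.66, [247.0, 358.0, 84.0, 49.0])]
side slab []
side holder []
side stick [(0.92, [384.0, 205.0, 26.0, 58.0]), (0.68, [339.0, 131.0, 27.0, 24.0]), (0.27, [222.0, 246.0, 22.0, 26.0])]
side lamp [(0.62, [177.0, 146.0, 66.0, 116.0])]
side can [(0.91, [251.0, 130.0, 28.0, 46.0])]
side bottle [(0.79, [136.0, 205.0, 33.0, 71.0])]
side tin [(0.6, [221.0, 246.0, 24.0, 22.0])]
side spool [(0.71, [285.0, 192.0, 13.0, 23.0])]
{'fx': 420.13244904480683, 'fy': 420.13244904480683, 'cx': 250.06428024541174, 'cy': 186.89911913895165, 'position': array([0.39983963, 0.01220633, 1.33898295]), 'attitude': array([-2.17308489,  2.23655741, -0.05797228])}
top pot [(0.53, [252.0, 130.0, 68.0, 44.0])]
top lid [(0.79, [153.0, 268.0, 54.0, 57.0]), (0.75, [250.0, 128.0, 54.0, 55.0])]
top slab [(0.9, [154.0, 196.0, 70.0, 67.0])]
top holder [(0.57, [350.0, 177.0, 31.0, 40.0])]
top stick [(0.88, [342.0, 251.0, 46.0, 46.0]), (0.45, [358.0, 190.0, 11.0, 25.0])]
top lamp [(0.79, [243.0, 103.0, 72.0, 68.0])]
top can [(0.71, [325.0, 106.0, 30.0, 30.0])]
top bottle [(0.77, [175.0, 116.0, 28.0, 26.0])]
top tin [(0.34, [241.0, 104.0, 74.0, 68.0])]
top spool [(0.44, [286.0, 182.0, 15.0, 11.0])]
```

Run:
```python
import cv2
a=cv2.imread('pics/top0.png');b=cv2.imread('pics/side0.png')
cv2.imwrite('pics/top1.png',cv2.resize(a[60:320,90:420],None,fx=2.3,fy=2.3,interpolation=2))
cv2.imwrite('pics/side1.png',cv2.resize(b[60:384,90:430],None,fx=1.85,fy=1.85,interpolation=2))
```

```text
(no output)
```

View pics/top1.png

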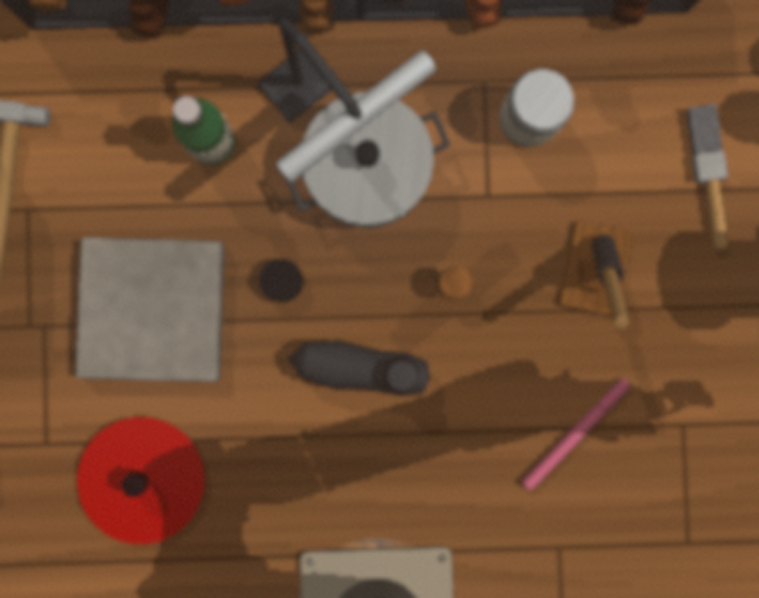

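View pics/side1.png

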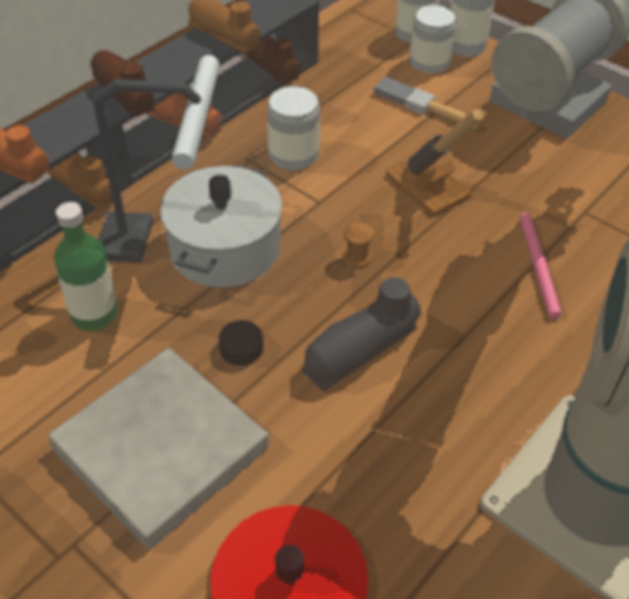

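The top view (original pixels) shows two lid candidates. The grey one lies on the pot under the lamp with its knob at about (250,126), and the red one is at (149,268). The task rules out red, so I'll use the grey lid.

There are also two stick candidates. The wooden one leans in the dark tube, with its upper end at about (361,200). The pink one lies on the bench at (341,249). The task asks for the wooden one in the holder.

The slab is at (155,194), and the shoe last at (246,220) stands between the robot and the pot.

```bash
cat > h.py <<'E'
from cell import r
import numpy as np, cv2
from scipy.spatial.transform import Rotation as Ro
def cam(n):
    c=r.camera_params(n); K=np.array([[c['fx'],0,c['cx']],[0,c['fy'],c['cy']],[0,0,1]]); return K,np.array(c['position']),Ro.from_rotvec(c['attitude']).as_matrix()
def atz(n,uv,z):
    K,p,R=cam(n); d=R@np.linalg.solve(K,[*uv,1]); return p+d*(z-p[2])/d[2]
def px(n,X):
    K,p,R=cam(n); q=K@(R.T@(np.array(X)-p)); return q[:2]/q[2]
def tri(a,b):
    A=[];y=[]
    for n,uv in(('top',a),('side',b)):
        K,p,R=cam(n); d=R@np.linalg.solve(K,[*uv,1]); d/=np.linalg.norm(d); P=np.eye(3)-np.outer(d,d); A.append(P); y.append(P@p)
    return np.linalg.lstsq(np.vstack(A),np.hstack(y),rcond=None)[0]
def tool(zdir,ydir):
    z=np.array(zdir,float); z/=np.linalg.norm(z); y=np.array(ydir,float); y-=z*(y@z); y/=np.linalg.norm(y)
    return np.c_[np.cross(y,z),y,z]
def plan(p1,R1,N,p0=None,R0=None):
    """constant row repeated N times; p1 = TCP target. returns units"""
    s=r.read_state()
    if p0 is None: p0=s['tcp_pos']; R0=Ro.from_rotvec(s['tool_rot']).as_matrix()
    w=Ro.from_matrix(R0.T@R1).as_rotvec()/N
    S=sum(Ro.from_rotvec(k*w).as_matrix() for k in range(N))
    d=np.linalg.solve(S,R0.T@(np.array(p1)-p0))
    return np.round(d/.05,3).tolist(),np.round(np.degrees(w)/5,3).tolist()
def st():
    s=r.read_state(); R=Ro.from_rotvec(s['tool_rot']).as_matrix()
    print('t',round(s['clock'],2),'p',np.round(s['tcp_pos'],4),'x',R[:,0].round(3),'y',R[:,1].round(3),'z',R[:,2].round(3),'j',np.round(s['joints'],2),'F',np.round(s['contact_force'],1),'w',round(s['gripper_width'],4),'g',round(s['grasp_force'],1))
E
python3 - <<'E'
from h import *
c=lambda u,v:(90+u/2.3,60+v/2.3); d=lambda u,v:(90+u/1.85,60+v/1.85)
print('knob',atz('top',c(367,152),.132),tri(c(367,152),d(219,180)))
print('slab',[atz('top',c(*q),.035).round(3) for q in((80,238),(222,241),(218,380),(77,376))])
print('stick tip',tri(c(622,323),d(479,117)), 'z.195',atz('top',c(622,323),.195))
print('mouth',tri(c(606,268),d(438,145)), atz('top',c(606,268),.098))
print('foot',[atz('top',c(*q),.012).round(3) for q in((574,222),(560,305),(630,232))])
print('lamp ends',tri(c(287,168),d(184,160)),tri(c(428,65),d(209,62)))
print('lamp',atz('top',c(287,168),.255),atz('top',c(428,65),.255))
for n,q,z in(('can',(543,100),.11),('bottle',(186,109),.2),('tin',(282,280),.026),('spool',(456,281),.054),('last',(295,355),.05),('last',(425,375),.09),('pink',(525,487),.01),('pink',(628,382),.01),('red',(134,483),.05)): print(n,atz('top',c(*q),z).round(3))
m=r.capture('top')
for o in r.outline_of('lid','top'):
    print(o['p'],np.round(o['extent'],1)); 
K,p,R=cam('top')
E
```

```text
knob [ 0.62681751 -0.0045983   0.132     ] [ 0.62739729 -0.00452047  0.12960948]
slab [array([0.539, 0.385, 0.035]), array([0.529, 0.193, 0.035]), array([0.342, 0.203, 0.035]), array([0.353, 0.392, 0.035])]
stick tip [ 0.40211783 -0.30369841  0.18348838] z.195 [ 0.40252532 -0.3002373   0.195     ]
mouth [ 0.47175063 -0.31377193  0.08789134] [ 0.4742094  -0.30889432  0.098     ]
foot [array([ 0.544, -0.289,  0.012]), array([ 0.43 , -0.266,  0.012]), array([ 0.528, -0.366,  0.012])]
lamp ends [0.5882869  0.08747419 0.24717264] [ 0.70235392 -0.0735652   0.25634321]
lamp [0.58796922 0.08785583 0.255     ] [ 0.70119579 -0.07496526  0.255     ]
can [ 0.692 -0.233  0.11 ]
bottle [0.671 0.21  0.2  ]
tin [0.475 0.115 0.026]
spool [ 0.465 -0.119  0.054]
last [0.373 0.098 0.05 ]
last [ 0.343 -0.072  0.09 ]
pink [ 0.183 -0.209  0.01 ]
pink [ 0.322 -0.356  0.01 ]
red [0.21  0.315 0.05 ]
0.85 [250.1 127.   54.8  54.7]
0.77 [151.5 266.6  55.   54.1]
0.63 [324.7 106.3  32.4  34.4]
0.37 [212.8 180.2  17.8  22.1]
```

```bash
cat >> h.py <<'E'
LX=np.array([.821,.571,0]); LY=np.array([-.571,.821,0])
def tilt(t,h=LX,sg=-1):
    t=np.radians(t); z=np.sin(t)*h-np.cos(t)*np.array([0,0,1]); return tool(z,sg*np.cross([0,0,1],h))
def seq(*wps):
    s=r.read_state(); p=s['tcp_pos'];R=Ro.from_rotvec(s['tool_rot']).as_matrix()
    for p1,R1,N in wps: print(plan(p1,R1,N,p,R),N); p,R=np.array(p1),R1
E
python3 - <<'E'
from h import *
print(atz('top',(250.1,127),.085), r.outline_of('lid','top')[0]['extent'])
G=np.array([.627,-.005,.116]); R=tilt(45); z=R[:,2]; print(R.round(3))
s=r.read_state(); R0=Ro.from_rotvec(s['tool_rot'])
Rm=(R0*Ro.from_rotvec((R0.inv()*Ro.from_matrix(R)).as_rotvec()*.5)).as_matrix()
seq(([.45,-.32,.40],Rm,10),(G+(.008-.14)*z,R,9))
E
```

```text
[ 0.63284968 -0.00677959  0.085     ] [250.1, 127.0, 54.8, 54.7]
[[ 0.58   0.571  0.581]
 [ 0.404 -0.821  0.404]
 [ 0.707  0.    -0.707]]
([0.638, -0.336, -0.204], [0.045, 0.448, -0.109]) 10
([0.188, -0.37, 0.632], [0.05, 0.498, -0.121]) 9
```

```bash
python3 -m creep '[[[0.64,-0.34,-0.2],[0.045,0.45,-0.11],85],[[0.64,-0.34,-0.2],[0.045,0.45,-0.11],85],[[0.64,-0.34,-0.2],[0.045,0.45,-0.11],85],[[0.64,-0.34,-0.2],[0.045,0.45,-0.11],85],[[0.64,-0.34,-0.2],[0.045,0.45,-0.11],85],[[0.64,-0.34,-0.2],[0.045,0.45,-0.11],85],[[0.64,-0.34,-0.2],[0.045,0.45,-0.11],85],[[0.64,-0.34,-0.2],[0.045,0.45,-0.11],85],[[0.64,-0.34,-0.2],[0.045,0.45,-0.11],85],[[0.64,-0.34,-0.2],[0.045,0.45,-0.11],85]]' 70
python3 - <<'E'
from h import *
st()
G=np.array([.627,-.005,.116]); R=tilt(45); z=R[:,2]
seq((G+(.008-.14)*z,R,9))
E
```

```text
clock: 2.25
tcp_pos: [0.4504, -0.3162, 0.399]
tool_rot: [-2.876, -0.742, -0.569]
contact_force: [0.1, -1.4, -0.4]
gripper_width: 0.0848
grasp_force: 0.0
t 2.25 p [ 0.4504 -0.3162  0.399 ] x [0.81  0.443 0.385] y [ 0.487 -0.873 -0.02 ] z [ 0.328  0.203 -0.923] j [ 0.94  0.3  -0.2   1.7  -0.37  1.07 -0.15] F [ 0.1 -1.4 -0.4] w 0.0848 g 0.0
([0.184, -0.363, 0.628], [0.05, 0.495, -0.119]) 9
```

```bash
python3 -m creep '[[[0.185,-0.365,0.63],[0.05,0.495,-0.12],85],[[0.185,-0.365,0.63],[0.05,0.495,-0.12],85],[[0.185,-0.365,0.63],[0.05,0.495,-0.12],85],[[0.185,-0.365,0.63],[0.05,0.495,-0.12],85],[[0.185,-0.365,0.63],[0.05,0.495,-0.12],85],[[0.185,-0.365,0.63],[0.05,0.495,-0.12],85],[[0.185,-0.365,0.63],[0.05,0.495,-0.12],85],[[0.185,-0.365,0.63],[0.05,0.495,-0.12],85],[[0.185,-0.365,0.63],[0.05,0.495,-0.12],85],[[0,0,0],[0,0,0],85]]'
python3 - <<'E'
from h import *
st()
cv2.imwrite('pics/s2.png',cv2.resize(np.vstack([r.capture('side')[80:280,100:400],r.capture('top')[60:230,100:400]])[:,:,::-1],None,fx=1.6,fy=1.6))
G=np.array([.627,-.005,.116]); R=tilt(45); z=R[:,2]
seq((G+.008*z,R,8))
E
```

```text
clock: 3.25
tcp_pos: [0.5578, -0.0786, 0.2315]
tool_rot: [-2.562, -0.829, -1.01]
contact_force: [-0.3, 0.6, 0.7]
gripper_width: 0.085
grasp_force: 0.0
t 3.25 p [ 0.5578 -0.0786  0.2315] x [0.594 0.413 0.69 ] y [ 0.597 -0.802 -0.035] z [ 0.539  0.432 -0.723] j [ 1.04  0.64 -0.82  2.17 -1.1   0.23  0.52] F [-0.3  0.6  0.7] w 0.085 g 0.0
([-0.02, -0.045, 0.404], [-0.062, 0.038, -0.002]) 8
```

View pics/s2.png

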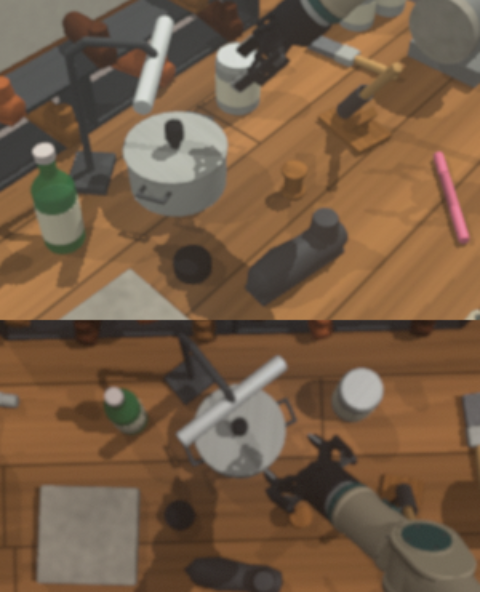

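The side view shows the open gripper near the pot at about (265,60) in the montage, still right of the lid. The arm sits on joint limits j5=-1.1 and j6=0.23, so this azimuth isn't fully reachable. I'll fit a kinematic model to the logged states and pick a reachable tilt.

```bash
cat > k.py <<'E'
from h import *
from scipy.optimize import least_squares
import itertools
LO=np.array([-3.06,-.37,-1.25,.18,-1.1,.23,-2.94]);HI=np.array([3.06,2.12,1.32,2.47,4.24,1.98,2.94])
def fk(q,P):
    h,a,b,c,e,f,o1,o7=P[:8]; s=P[8:]
    R=Ro.from_euler('z',s[0]*q[0]+o1); p=np.array([0,0,h])
    R=R*Ro.from_euler('y',q[1]); p=p+R.apply([0,0,a]) 
    R=R*Ro.from_euler('z',s[1]*q[2])*Ro.from_euler('y',q[3]); p=p+R.apply([e,0,b])
    R=R*Ro.from_euler('z',s[2]*q[4])*Ro.from_euler('y',q[5]); p=p+R.apply([f,0,c])
    return p,R*Ro.from_euler('z',s[3]*q[6]+o7)
E
cat > fit.py <<'E'
from k import *
s=r.read_state()
D=[([1.098,.628,.038,1.517,-.027,.996,-.02],[.25696,-.59638,.2414],[-3.07497,-.634328,.000685]),
([.94,.3,-.2,1.7,-.37,1.07,-.15],[.4504,-.3162,.399],[-2.876,-.742,-.569]),
(s['joints'],s['tcp_pos'],s['tool_rot'])]
best=None
for sg in itertools.product((1,-1),repeat=4):
  for o7 in(0,1.57,3.14,-1.57):
    def f(P):
        o=[]
        for q,p,w in D:
            a,R=fk(q,[*P,*sg]); o+=[*(a-p)*5,*(R.inv()*Ro.from_rotvec(w)).as_rotvec()]
        return o
    m=least_squares(f,[.3,.4,.35,.3,0,0,0,o7])
    if best is None or m.cost<best[0]: best=(m.cost,m.x,sg,m.fun)
print(best[0],best[1].round(4),best[2],np.round(best[3],3)); np.save('P.npy',[*best[1],*best[2]])
E
python3 fit.py
```

```text
0.0006353005101352262 [ 0.3153  0.5616  0.3968  0.3103  0.0037  0.0126 -0.04    1.5347] (-1, -1, -1, -1) [ 0.01   0.007 -0.002  0.003 -0.    -0.003 -0.001 -0.005 -0.001  0.015
 -0.    -0.004  0.001 -0.     0.003  0.028 -0.001  0.007]
```

```bash
cat >> k.py <<'E'
import os
P=np.load('P.npy') if os.path.exists('P.npy') else None
def ik(p,R,q0,n=0):
    """returns joints, pos err m, rot err rad"""
    best=None; rng=np.random.default_rng(0)
    q0=np.clip(q0,LO+.03,HI-.03)
    for i in range(n+1):
        g=q0 if i==0 else rng.uniform(LO,HI)
        def f(q):
            a,S=fk(q,P); return [*(a-p)*10,*(S.inv()*Ro.from_matrix(R)).as_rotvec()*3,*(q-q0)*.003]
        m=least_squares(f,g,bounds=(LO+.02,HI-.02))
        e=(np.linalg.norm(m.fun[:3])/10,np.linalg.norm(m.fun[3:6])/3)
        if best is None or m.cost<best[3]: best=(m.x,e[0],e[1],m.cost)
    return best[:3]
def az(d): return np.array([np.cos(np.radians(d)),np.sin(np.radians(d)),0])
E
python3 - <<'E'
from k import *
q=r.read_state()['joints']
G=np.array([.627,-.005,.116])
for sg in(-1,1):
 for a in(60,35,20,0,-20):
  o=[]
  for t in(35,45,55,65):
    R=tilt(t,az(a),sg); m=ik(G+.008*R[:,2],R,q,2); o.append('%d:%3.0fmm/%2.0fdeg'%(t,m[1]*1e3,np.degrees(m[2])))
  print(sg,a,o)
E
```

```text
Traceback (most recent call last):
  File "k.py", line 22, in ik
    m=least_squares(f,g,bounds=(LO+.02,HI-.02))
ValueError: Initial guess is outside of provided bounds
```

```bash
sed -i 's/rng.uniform(LO,HI)/rng.uniform(LO+.03,HI-.03)/' k.py
cat > t.py <<'E'
from k import *
q=r.read_state()['joints']
G=np.array([.627,-.005,.116])
for sg in(-1,1):
 for a in(60,35,20,0,-20):
  o=[]
  for t in(35,45,55,65):
    R=tilt(t,az(a),sg); m=ik(G+.008*R[:,2],R,q,2); o.append('%d:%3.0fmm/%2.0fdeg'%(t,m[1]*1e3,np.degrees(m[2])))
  print(sg,a,o)
E
time python3 t.py
```

```text
-1 60 ['35:  0mm/ 0deg', '45:  0mm/ 0deg', '55:  0mm/ 0deg', '65:  0mm/ 0deg']
-1 35 ['35:  0mm/ 0deg', '45:  0mm/ 0deg', '55:  1mm/ 0deg', '65: 37mm/15deg']
-1 20 ['35:  0mm/ 0deg', '45: 13mm/ 5deg', '55: 27mm/10deg', '65: 47mm/ 9deg']
-1 0 ['35: 25mm/10deg', '45: 40mm/16deg', '55: 55mm/22deg', '65: 56mm/15deg']
-1 -20 ['35: 24mm/10deg', '45: 40mm/16deg', '55: 55mm/22deg', '65: 64mm/26deg']
1 60 ['35:  0mm/ 0deg', '45:  0mm/ 0deg', '55:  0mm/ 0deg', '65:  0mm/ 0deg']
1 35 ['35:  0mm/ 0deg', '45:  0mm/ 0deg', '55:  0mm/ 0deg', '65:  0mm/ 0deg']
1 20 ['35:  0mm/ 0deg', '45:  0mm/ 0deg', '55:  0mm/ 0deg', '65:  0mm/ 0deg']
1 0 ['35:  0mm/ 0deg', '45:  0mm/ 0deg', '55:  0mm/ 0deg', '65:  0mm/ 0deg']
1 -20 ['35:  0mm/ 0deg', '45:  0mm/ 0deg', '55:  0mm/ 0deg', '65:  0mm/ 0deg']
real	0m25.825s
user	0m25.448s
sys	0m0.102s
```

```bash
cat > t.py <<'E'
from k import *
q=r.read_state()['joints']
G=np.array([.627,-.005,.116])
print(np.round(q,2))
for sg in(-1,1):
 for a in(35,50):
  for t in(45,55):
    R=tilt(t,az(a),sg); p=G+.008*R[:,2]
    for i in range(6):
        rng=np.random.default_rng(i); m=ik(p,R,q if i==0 else rng.uniform(LO,HI))
        if m[1]<.002 and m[2]<.03: print(sg,a,t,i,m[0].round(2), 'elbow',)
E
time python3 t.py
```

```text
[ 1.04  0.63 -0.82  2.18 -1.1   0.23  0.52]
-1 35 45 1 [ 0.82  1.02 -0.94  2.19  2.81  0.31  2.92] elbow
-1 35 55 1 [ 0.94  1.2  -1.06  2.24  3.    0.45  2.92] elbow
1 35 45 0 [ 0.93  1.2  -1.23  2.18  2.22  0.5   0.45] elbow
1 35 45 1 [ 0.93  1.2  -1.23  2.18  2.22  0.5   0.45] elbow
1 35 55 0 [ 1.    1.32 -1.23  2.24  2.64  0.51  0.2 ] elbow
1 35 55 1 [ 1.    1.32 -1.23  2.24  2.64  0.51  0.2 ] elbow
1 35 55 2 [-0.31  1.17  0.98  2.21  4.15  1.67 -2.14] elbow
1 50 45 1 [ 0.95  1.16 -1.15  2.03  1.39  0.25  1.47] elbow
real	0m9.035s
user	0m8.281s
sys	0m0.158s
```

```bash
cat >> k.py <<'E'
def ik1(p,R,q0):
    def f(q):
        a,S=fk(q,P); return [*(a-p)*10,*(S.inv()*Ro.from_matrix(R)).as_rotvec()*3,*(q-q0)*.01]
    m=least_squares(f,np.clip(q0,LO+.012,HI-.012),bounds=(LO+.01,HI-.01)); return m.x,np.linalg.norm(m.fun[:3])/10,np.linalg.norm(m.fun[3:6])/3
def track(segs,q,p=None,R=None,v=True):
    """segs: (d units, w units, N) rows; simulate"""
    a,S=fk(q,P); p=a if p is None else p; R=S.as_matrix() if R is None else R
    for d,w,N in segs:
        for i in range(N):
            p=p+R@np.array(d)*.05; R=R@Ro.from_rotvec(np.radians(5)*np.array(w)).as_matrix()
            q2,e,er=ik1(p,R,q); vel=np.abs(q2-q).max()/.1; q=q2
            if v and (i%5==4 or i==N-1): print(i,q.round(2),'e %.3f %.2f v %.1f'%(e,er,vel),p.round(3),R[:,2].round(2))
    return q,p,R
E
cat > t.py <<'E'
from k import *
q=r.read_state()['joints']
G=np.array([.627,-.005,.116])
a,S=fk(q,P)
pre=np.array([.52,-.10,.26])
for wz in(1,-1):
  print('spin',wz)
  R1=tilt(45,az(35),1)
  # spin 180 with explicit direction: intermediate at 90deg
  Rm=tilt(35,az(35),-1)@Ro.from_euler('z',wz*90,degrees=True).as_matrix()
  s1=plan(pre,Rm,18,a,S.as_matrix()); s2=plan(pre,R1,18,pre,Rm); print(s1,s2)
  track([(*s1,18),(*s2,18)],q)
E
python3 t.py
```

```text
spin 1
([-0.017, 0.007, -0.054], [-0.081, -0.068, 1.001]) ([0.0, 0.0, 0.0], [0.087, -0.087, 0.997])
4 [ 1.    0.57 -0.75  2.18 -1.09  0.26  0.05] e 0.000 0.00 v 0.9 [ 0.547 -0.089  0.239] [ 0.55  0.37 -0.75]
9 [ 0.89  0.48 -0.57  2.18 -1.09  0.36 -0.42] e 0.000 0.00 v 1.0 [ 0.537 -0.094  0.246] [ 0.53  0.34 -0.78]
14 [ 0.75  0.41 -0.37  2.16 -1.03  0.47 -0.93] e 0.000 0.00 v 1.0 [ 0.526 -0.098  0.255] [ 0.49  0.33 -0.81]
17 [ 0.68  0.39 -0.27  2.15 -0.98  0.53 -1.24] e 0.000 0.00 v 1.0 [ 0.52 -0.1   0.26] [ 0.47  0.33 -0.82]
4 [ 0.66  0.4  -0.21  2.15 -1.07  0.6  -1.56] e 0.000 0.00 v 0.6 [ 0.52 -0.1   0.26] [ 0.48  0.37 -0.79]
9 [ 0.84  0.44 -0.41  2.17 -1.09  0.55 -1.95] e 0.000 0.00 v 0.8 [ 0.52 -0.1   0.26] [ 0.51  0.4  -0.76]
14 [ 1.06  0.51 -0.69  2.2  -1.09  0.42 -2.36] e 0.000 0.00 v 0.8 [ 0.52 -0.1   0.26] [ 0.55  0.41 -0.73]
17 [ 1.17  0.56 -0.85  2.22 -1.09  0.32 -2.6 ] e 0.000 0.00 v 0.8 [ 0.52 -0.1   0.26] [ 0.58  0.41 -0.71]
spin -1
([-0.007, -0.018, -0.053], [0.068, -0.081, -0.995]) ([0.0, 0.0, 0.0], [-0.087, -0.087, -0.997])
4 [ 1.03  0.59 -0.79  2.15 -0.87  0.3   0.7 ] e 0.000 0.00 v 0.4 [ 0.546 -0.084  0.24 ] [ 0.52  0.41 -0.75]
9 [ 1.04  0.55 -0.81  2.14 -0.66  0.33  0.91] e 0.000 0.00 v 0.4 [ 0.535 -0.089  0.248] [ 0.49  0.39 -0.78]
14 [ 1.07  0.52 -0.85  2.13 -0.46  0.34  1.13] e 0.000 0.00 v 0.5 [ 0.525 -0.095  0.255] [ 0.47  0.35 -0.81]
17 [ 1.1   0.51 -0.89  2.13 -0.35  0.34  1.27] e 0.000 0.00 v 0.5 [ 0.52 -0.1   0.26] [ 0.47  0.33 -0.82]
4 [ 1.19  0.56 -1.03  2.17 -0.17  0.24  1.54] e 0.000 0.00 v 0.5 [ 0.52 -0.1   0.26] [ 0.52  0.33 -0.79]
9 [ 1.16  0.54 -0.92  2.21 -0.77  0.24  2.6 ] e 0.000 0.00 v 1.6 [ 0.52 -0.1   0.26] [ 0.55  0.34 -0.76]
14 [ 1.24  0.6  -1.01  2.19 -0.63  0.24  2.93] e 0.003 0.02 v 0.9 [ 0.52 -0.1   0.26] [ 0.57  0.38 -0.73]
17 [ 1.3   0.67 -1.11  2.18 -0.35  0.24  2.93] e 0.005 0.03 v 0.9 [ 0.52 -0.1   0.26] [ 0.58  0.41 -0.71]
```

```bash
cat > t.py <<'E'
from k import *
q=r.read_state()['joints']
for G in([.627,-.005,.116],[.60,-.03,.15]):
 for a in(70,60,50,40,30):
  o=[]
  for t in(25,30,35,40,45):
    R=tilt(t,az(a),-1); m=ik1(np.array(G)+.008*R[:,2],R,q); o.append('%d:%3.0fmm/%2.0fdeg j5 %.2f j6 %.2f'%(t,m[1]*1e3,np.degrees(m[2]),m[0][4],m[0][5]))
  print(a,o)
E
python3 t.py
```

```text
70 ['25:  0mm/ 0deg j5 -0.48 j6 0.58', '30:  0mm/ 0deg j5 -0.53 j6 0.57', '35:  0mm/ 0deg j5 -0.58 j6 0.57', '40:  0mm/ 0deg j5 -0.63 j6 0.57', '45:  0mm/ 0deg j5 -0.66 j6 0.58']
60 ['25:  0mm/ 0deg j5 -0.58 j6 0.48', '30:  0mm/ 0deg j5 -0.66 j6 0.45', '35:  0mm/ 0deg j5 -0.73 j6 0.42', '40:  0mm/ 0deg j5 -0.78 j6 0.40', '45:  0mm/ 0deg j5 -0.83 j6 0.38']
50 ['25:  0mm/ 0deg j5 -0.70 j6 0.39', '30:  0mm/ 0deg j5 -0.81 j6 0.33', '35:  0mm/ 0deg j5 -0.90 j6 0.26', '40:  1mm/ 0deg j5 -1.09 j6 0.24', '45:  4mm/ 1deg j5 -1.09 j6 0.24']
40 ['25:  0mm/ 0deg j5 -0.84 j6 0.29', '30:  1mm/ 0deg j5 -1.09 j6 0.24', '35:  7mm/ 3deg j5 -1.09 j6 0.24', '40: 12mm/ 5deg j5 -1.09 j6 0.24', '45: 17mm/ 7deg j5 -1.09 j6 0.24']
30 ['25:  1mm/ 0deg j5 -1.09 j6 0.24', '30:  8mm/ 3deg j5 -1.09 j6 0.24', '35: 16mm/ 6deg j5 -1.09 j6 0.24', '40: 23mm/ 9deg j5 -1.09 j6 0.24', '45: 29mm/12deg j5 -1.09 j6 0.24']
70 ['25:  0mm/ 0deg j5 -0.44 j6 0.62', '30:  0mm/ 0deg j5 -0.50 j6 0.62', '35:  0mm/ 0deg j5 -0.55 j6 0.62', '40:  0mm/ 0deg j5 -0.60 j6 0.62', '45:  0mm/ 0deg j5 -0.64 j6 0.63']
60 ['25:  0mm/ 0deg j5 -0.53 j6 0.53', '30:  0mm/ 0deg j5 -0.61 j6 0.50', '35:  0mm/ 0deg j5 -0.68 j6 0.48', '40:  0mm/ 0deg j5 -0.74 j6 0.47', '45:  0mm/ 0deg j5 -0.79 j6 0.45']
50 ['25:  0mm/ 0deg j5 -0.64 j6 0.43', '30:  0mm/ 0deg j5 -0.75 j6 0.38', '35:  0mm/ 0deg j5 -0.84 j6 0.33', '40:  0mm/ 0deg j5 -0.92 j6 0.28', '45:  0mm/ 0deg j5 -1.04 j6 0.24']
40 ['25:  0mm/ 0deg j5 -0.76 j6 0.34', '30:  0mm/ 0deg j5 -0.91 j6 0.26', '35:  3mm/ 1deg j5 -1.09 j6 0.24', '40:  8mm/ 3deg j5 -1.09 j6 0.24', '45: 13mm/ 5deg j5 -1.09 j6 0.24']
30 ['25:  0mm/ 0deg j5 -0.90 j6 0.26', '30:  5mm/ 2deg j5 -1.09 j6 0.24', '35: 12mm/ 5deg j5 -1.09 j6 0.24', '40: 19mm/ 7deg j5 -1.09 j6 0.24', '45: 25mm/10deg j5 -1.09 j6 0.24']
```

```bash
cat > t.py <<'E'
from k import *
s=r.read_state();q=s['joints']
G=np.array([.628,-.005,.116]); R=tilt(45,az(60)); z=R[:,2]
R0=Ro.from_rotvec(s['tool_rot']).as_matrix()
a=plan(G-.11*z,R,8); b=plan(G+.008*z,R,8,G-.11*z,R); print(a,b)
track([(*a,8),(*b,8)],q,s['tcp_pos'],R0)
# slab options
S=np.array([.441,.293,.079])
for A in(60,75,90,105,120):
  for h in(0,.08):
    R=tilt(45,az(A)); m=ik1(S+[0,0,h]+.008*R[:,2],R,[.3,1,-.9,2,-.8,.4,.5]); print(A,m[0].round(2),m[1],m[2])
E
python3 t.py
```

```text
([-0.014, 0.047, 0.116], [0.377, 0.028, -0.453]) ([0.0, -0.0, 0.295], [0.0, 0.0, 0.0])
4 [ 0.91  0.71 -0.64  2.01 -0.82  0.5   0.47] e 0.000 0.00 v 0.4 [ 0.577 -0.077  0.208] [ 0.43  0.55 -0.71]
7 [ 0.85  0.76 -0.6   1.91 -0.71  0.61  0.49] e 0.000 0.00 v 0.4 [ 0.589 -0.072  0.194] [ 0.35  0.61 -0.71]
4 [ 0.78  0.87 -0.63  1.92 -0.75  0.46  0.53] e 0.000 0.00 v 0.3 [ 0.615 -0.027  0.142] [ 0.35  0.61 -0.71]
7 [ 0.74  0.95 -0.66  1.92 -0.78  0.37  0.55] e 0.000 0.00 v 0.3 [ 0.631 -0.     0.11 ] [ 0.35  0.61 -0.71]
60 [ 0.15  0.82 -0.57  2.12 -1.09  0.24  0.42] 0.05093104093829971 0.3272535158560513
60 [ 0.16  0.62 -0.61  2.18 -1.09  0.24  0.29] 0.04023693202023447 0.2473184166195895
75 [ 0.26  0.94 -0.67  2.13 -1.09  0.24  0.73] 0.031064271017133792 0.19838224792522496
75 [ 0.29  0.76 -0.75  2.19 -1.09  0.24  0.6 ] 0.021443124616046062 0.13106604991520499
90 [ 0.28  0.99 -0.7   2.14 -1.09  0.24  0.96] 0.009110744855404593 0.05773312075750054
90 [ 0.33  0.84 -0.79  2.19 -1.07  0.24  0.82] 1.0764358953575992e-05 6.512046791726587e-05
105 [ 0.26  1.01 -0.71  2.05 -0.58  0.36  0.63] 4.167201002347242e-07 2.354048905036729e-06
105 [ 0.27  0.85 -0.72  2.04 -0.58  0.5   0.52] 7.176601470349397e-07 5.867573369207703e-06
120 [ 0.16  1.01 -0.62  1.9  -0.4   0.63  0.61] 1.2411721360257591e-06 8.776224358259082e-06
120 [ 0.19  0.87 -0.67  1.89 -0.39  0.74  0.52] 1.5051810679918165e-06 1.0419137266526245e-05
```

```bash
python3 -m creep '[[[-0.014,0.047,0.116],[0.377,0.028,-0.453],70],[[-0.014,0.047,0.116],[0.377,0.028,-0.453],70],[[-0.014,0.047,0.116],[0.377,0.028,-0.453],70],[[-0.014,0.047,0.116],[0.377,0.028,-0.453],70],[[-0.014,0.047,0.116],[0.377,0.028,-0.453],70],[[-0.014,0.047,0.116],[0.377,0.028,-0.453],70],[[-0.014,0.047,0.116],[0.377,0.028,-0.453],70],[[-0.014,0.047,0.116],[0.377,0.028,-0.453],70],[[0,0,0],[0,0,0],70],[[0,0,0],[0,0,0],70]]' >/dev/null
cat > t.py <<'E'
from k import *
st()
cv2.imwrite('pics/s3.png',cv2.resize(np.vstack([r.capture('side')[80:240,140:340],r.capture('top')[70:210,190:390]])[:,:,::-1],None,fx=2,fy=2))
G=np.array([.628,-.005,.116]); R=tilt(45,az(60)); z=R[:,2]
seq((G+.008*z,R,8))
E
python3 t.py
```

```text
t 4.35 p [ 0.5886 -0.0721  0.1945] x [0.354 0.613 0.707] y [ 0.866 -0.501  0.001] z [ 0.354  0.612 -0.707] j [ 0.87  0.76 -0.6   1.92 -0.73  0.59  0.52] F [ 0.1  0.1 -0. ] w 0.07 g 0.0
([-0.002, 0.002, 0.296], [0.001, 0.0, 0.001]) 8
```

View pics/s3.png

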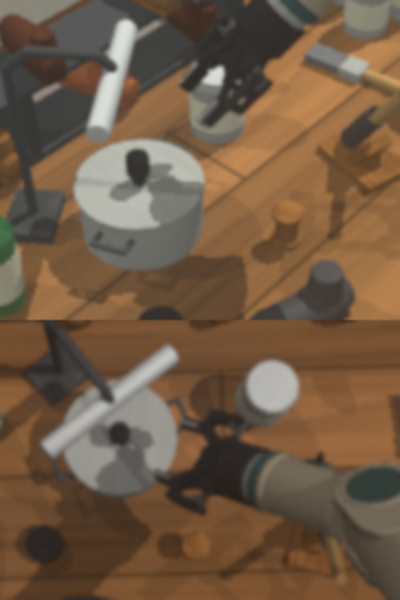

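The open gripper now points at the knob, which is at montage pixel (120,433) in the top part, with the fingertips at (210,425) and (165,480). It is clear of the lamp and the can, so I'll advance and close.

```bash
python3 -m creep '[[[0,0,0.296],[0,0,0],70],[[0,0,0.296],[0,0,0],70],[[0,0,0.296],[0,0,0],70],[[0,0,0.296],[0,0,0],70],[[0,0,0.296],[0,0,0],70],[[0,0,0.296],[0,0,0],70],[[0,0,0.296],[0,0,0],70],[[0,0,0.296],[0,0,0],70],[[0,0,0],[0,0,0],50],[[0,0,0],[0,0,0],40]]' 70 >/dev/null; python3 -c 'from h import *;st()'
python3 -m creep '[[[0,0,0],[0,0,0],32],[[0,0,0],[0,0,0],25],[[0,0,0],[0,0,0],20],[[0,0,0],[0,0,0],20],[[0,0,0],[0,0,0],20],[[0,0,0],[0,0,0],20],[[0,0,0],[0,0,0],20],[[0,0,0],[0,0,0],20],[[0,0,0],[0,0,0],20],[[0,0,0],[0,0,0],20]]' 70 >/dev/null
cat > t.py <<'E'
from k import *
st()
s=r.read_state(); p=s['tcp_pos'];R=Ro.from_rotvec(s['tool_rot']).as_matrix()
R1=tilt(45,az(60));h=az(60)
L=np.array([0,0,.03])
a=plan(p+L,R,5); b=plan(p+L-.10*h+[0,0,.04],R,5,p+L,R)
p2=p+L-.10*h+[0,0,.04]
R2=tilt(45,az(115)); S=np.array([.441,.293,.079+.06])+.008*R2[:,2]
c=plan(S,R2,13,p2,R); print(a,b,c)
track([(*a,5),(*b,5),(*c,13)],s['joints'],p,R)
E
python3 t.py
```

```text
t 5.45 p [0.6305 0.001  0.1106] x [0.353 0.612 0.708] y [ 0.867 -0.499  0.   ] z [ 0.353  0.613 -0.707] j [ 0.76  0.95 -0.68  1.93 -0.8   0.34  0.59] F [ 0.3 -0.2 -0.3] w 0.042 g 0.0
t 6.45 p [0.6309 0.0007 0.1111] x [0.352 0.612 0.708] y [ 0.866 -0.499  0.001] z [ 0.354  0.613 -0.706] j [ 0.76  0.95 -0.68  1.93 -0.8   0.34  0.59] F [-3.4 -3.5  5.9] w 0.0302 g 69.0
([0.085, 0.0, -0.085], [0.0, 0.0, 0.0]) ([-0.169, -0.0, -0.396], [0.0, 0.0, 0.0]) ([0.368, -0.276, 0.472], [0.599, -0.0, -0.597])
4 [ 0.72  0.88 -0.64  1.91 -0.79  0.43  0.52] e 0.000 0.00 v 0.1 [0.631 0.001 0.141] [ 0.35  0.61 -0.71]
4 [ 0.88  0.78 -0.58  1.92 -0.71  0.62  0.53] e 0.000 0.00 v 0.4 [ 0.581 -0.086  0.181] [ 0.35  0.61 -0.71]
4 [ 0.61  0.83 -0.61  1.9  -0.61  0.64  0.53] e 0.000 0.00 v 0.5 [0.571 0.077 0.163] [ 0.11  0.7  -0.71]
9 [ 0.35  0.87 -0.64  1.92 -0.51  0.64  0.54] e 0.000 0.00 v 0.5 [0.504 0.225 0.145] [-0.15  0.69 -0.71]
12 [ 0.2   0.89 -0.67  1.95 -0.46  0.63  0.55] e 0.000 0.00 v 0.5 [0.439 0.298 0.134] [-0.3   0.64 -0.71]
```

```bash
cat > t.py <<'E'
from k import *
s=r.read_state(); p=s['tcp_pos'];R=Ro.from_rotvec(s['tool_rot']).as_matrix()
w=[(p+[0,0,.03],R,4),(np.array([.50,-.075,.19]),R,6),(np.array([.455,.11,.18]),tilt(45,az(85)),7)]
R2=tilt(45,az(115)); S=np.array([.441,.293,.079+.04])+.008*R2[:,2]
w.append((S,R2,7)); sg=[]
for x in w: a=plan(*x,p,R); print(a); sg.append((*a,x[2])); p,R=x[:2]
track(sg,s['joints'],s['tcp_pos'],Ro.from_rotvec(s['tool_rot']).as_matrix())
E
python3 t.py
```

```text
([0.106, 0.0, -0.106], [0.0, 0.0, 0.0])
([-0.193, -0.252, -0.424], [0.0, 0.0, 0.0])
([0.305, -0.298, 0.346], [0.506, -0.001, -0.503])
([0.251, 0.027, 0.52], [0.606, 0.0, -0.606])
3 [ 0.72  0.88 -0.64  1.91 -0.79  0.43  0.52] e 0.000 0.00 v 0.2 [0.631 0.001 0.141] [ 0.35  0.61 -0.71]
4 [ 0.97  0.75 -0.67  2.09 -0.76  0.52  0.62] e 0.000 0.00 v 0.5 [ 0.522 -0.062  0.182] [ 0.35  0.61 -0.71]
5 [ 1.02  0.73 -0.67  2.11 -0.75  0.55  0.63] e 0.000 0.00 v 0.5 [ 0.5   -0.075  0.19 ] [ 0.35  0.61 -0.71]
4 [ 0.8   0.75 -0.71  2.15 -0.69  0.53  0.63] e 0.000 0.00 v 0.4 [0.476 0.059 0.183] [ 0.15  0.69 -0.71]
6 [ 0.71  0.75 -0.73  2.17 -0.66  0.51  0.63] e 0.000 0.00 v 0.5 [0.455 0.11  0.18 ] [ 0.06  0.7  -0.71]
4 [ 0.33  0.88 -0.67  2.01 -0.52  0.57  0.59] e 0.000 0.00 v 0.7 [0.453 0.246 0.132] [-0.2   0.68 -0.71]
6 [ 0.2   0.93 -0.65  1.95 -0.47  0.6   0.58] e 0.000 0.00 v 0.7 [0.438 0.298 0.113] [-0.3   0.64 -0.71]
```

```bash
python3 -m creep '[[[0.06,0,-0.06],[0,0,0],20],[[0.1,0,-0.1],[0,0,0],20],[[0.13,0,-0.13],[0,0,0],20],[[0.13,0,-0.13],[0,0,0],20],[[-0.1,-0.15,-0.3],[0,0,0],20],[[-0.2,-0.25,-0.44],[0,0,0],20],[[-0.23,-0.3,-0.5],[0,0,0],20],[[-0.23,-0.3,-0.5],[0,0,0],20],[[-0.23,-0.3,-0.5],[0,0,0],20],[[-0.17,-0.21,-0.3],[0,0,0],20]]' 85 >/dev/null
cat > t2.py <<'E'
from k import *
st(); s=r.read_state(); p=s['tcp_pos'];R=Ro.from_rotvec(s['tool_rot']).as_matrix()
im=r.capture('side'); cv2.imwrite('pics/s4.png',cv2.resize(im[80:260,140:360,::-1],None,fx=2.2,fy=2.2))
R2=tilt(45,az(115)); S=np.array([.441,.293,.079+.04])+.008*R2[:,2]
w=[(np.array([.455,.11,.18]),tilt(45,az(85)),8),(S,R2,9)]
for x in w: print(plan(*x,p,R)); p,R=x[:2]
E
python3 t2.py
```

```text
t 7.45 p [ 0.4976 -0.0765  0.1894] x [0.354 0.613 0.706] y [ 0.866 -0.501  0.001] z [ 0.354  0.611 -0.708] j [ 1.04  0.73 -0.69  2.12 -0.76  0.52  0.66] F [-0.2 -1.5 -1.6] w 0.0302 g 84.1
([0.273, -0.255, 0.306], [0.443, 0.002, -0.442])
([0.195, 0.025, 0.404], [0.471, 0.0, -0.471])
```

View pics/s4.png

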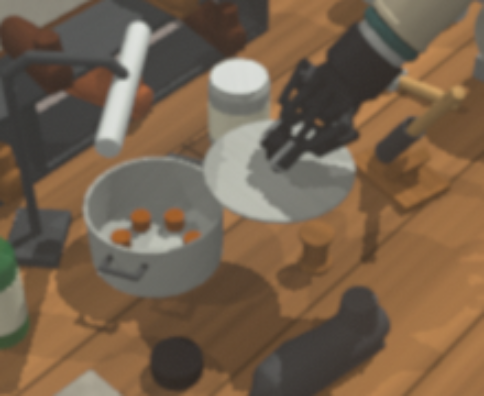

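The lid is held level at crop (280,170), and the pot is open with pellets showing at (120,237), (140,218), (175,218) and (192,238). Next I'll carry it to the slab.

```bash
python3 -m creep '[[[0.273,-0.255,0.306],[0.443,0,-0.443],20],[[0.273,-0.255,0.306],[0.443,0,-0.443],20],[[0.273,-0.255,0.306],[0.443,0,-0.443],20],[[0.273,-0.255,0.306],[0.443,0,-0.443],20],[[0.273,-0.255,0.306],[0.443,0,-0.443],20],[[0.273,-0.255,0.306],[0.443,0,-0.443],20],[[0.273,-0.255,0.306],[0.443,0,-0.443],20],[[0.273,-0.255,0.306],[0.443,0,-0.443],20],[[0.195,0.025,0.404],[0.471,0,-0.471],20],[[0.195,0.025,0.404],[0.471,0,-0.471],20]]' >/dev/null
python3 -m creep '[[[0.195,0.025,0.404],[0.471,0,-0.471],20],[[0.195,0.025,0.404],[0.471,0,-0.471],20],[[0.195,0.025,0.404],[0.471,0,-0.471],20],[[0.195,0.025,0.404],[0.471,0,-0.471],20],[[0.195,0.025,0.404],[0.471,0,-0.471],20],[[0.195,0.025,0.404],[0.471,0,-0.471],20],[[0.195,0.025,0.404],[0.471,0,-0.471],20],[[0,0,0],[0,0,0],20],[[0,0,0],[0,0,0],20],[[0,0,0],[0,0,0],20]]' >/dev/null
cat > t2.py <<'E'
from k import *
st()
for n in('top','side'):
    im=r.capture(n); o=r.outline_of('lid',n); print(n,[(round(x['p'],2),np.round(x['extent'],1).tolist()) for x in o][:3]); cv2.imwrite(f'pics/{n}5.png',im[:,:,::-1])
R2=tilt(45,az(115)); S=np.array([.441,.293,.083])+.008*R2[:,2]
seq((S,R2,6))
a=cv2.imread('pics/top5.png')[130:270,90:270];b=cv2.imread('pics/side5.png')[190:370,90:270]
cv2.imwrite('pics/m5.png',np.vstack([cv2.resize(a,(450,350),interpolation=2),cv2.resize(b,(450,450),interpolation=2)[:250]]))
E
python3 t2.py
```

```text
t 9.5 p [0.4409 0.2986 0.1132] x [-0.299  0.641  0.706] y [0.906 0.422 0.001] z [-0.298  0.64  -0.708] j [ 0.21  0.93 -0.66  1.94 -0.47  0.59  0.59] F [ 0.5 -0.7 -1.8] w 0.0301 g 84.3
top [(0.65, [153.3, 193.1, 58.4, 57.8]), (0.61, [151.2, 269.2, 53.0, 54.0])]
side [(0.85, [246.0, 356.6, 85.6, 50.8]), (0.72, [251.6, 130.6, 31.1, 48.2]), (0.66, [172.6, 282.9, 80.7, 65.8])]
([-0.084, -0.008, 0.085], [0.001, 0.001, 0.001]) 6
```

View pics/m5.png

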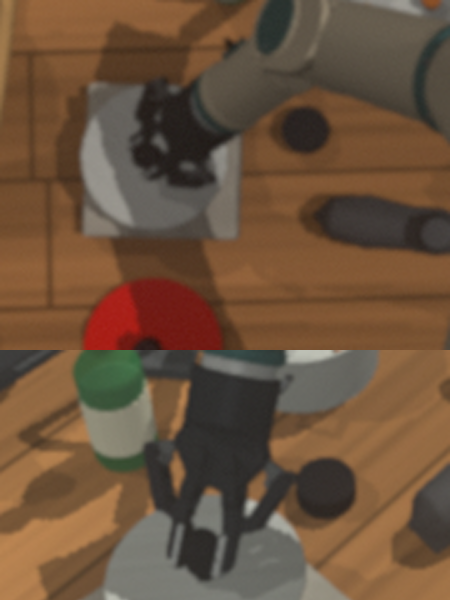

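```bash
python3 - <<'E'
from h import *
print(atz('top',(153.3,193.1),.09),px('top',(.441,.293,.09)),px('side',(.441,.293,.09)), atz('side',(172.6,282.9),.09))
E
python3 -m creep '[[[-0.08,0,0.08],[0,0,0],20],[[-0.08,0,0.08],[0,0,0],20],[[-0.08,0,0.08],[0,0,0],20],[[-0.08,0,0.08],[0,0,0],20],[[-0.08,0,0.08],[0,0,0],20],[[-0.05,0,0.05],[0,0,0],20],[[0,0,0],[0,0,0],20],[[0,0,0],[0,0,0],20],[[0,0,0],[0,0,0],20],[[0,0,0],[0,0,0],20]]'
```

```text
[0.44231002 0.28615291 0.09      ] [150.99596033 193.6075068 ] [173.03174296 277.82055294] [0.43198391 0.30239707 0.09      ]
clock: 10.7
tcp_pos: [0.4406, 0.3001, 0.0816]
tool_rot: [-1.301, -2.047, -0.54]
contact_force: [0.1, -0.1, -2.0]
gripper_width: 0.0301
grasp_force: 84.3
```

```bash
python3 -m creep '[[[-0.02,0,0.02],[0,0,0],20],[[-0.02,0,0.02],[0,0,0],20],[[-0.02,0,0.02],[0,0,0],20],[[-0.014,0,0.014],[0,0,0],20],[[-0.014,0,0.014],[0,0,0],20],[[-0.014,0,0.014],[0,0,0],20],[[0,0,0],[0,0,0],20],[[0,0,0],[0,0,0],20],[[0,0,0],[0,0,0],20],[[0,0,0],[0,0,0],20]]'
```

```text
clock: 11.7
tcp_pos: [0.4405, 0.3, 0.0742]
tool_rot: [-1.301, -2.047, -0.54]
contact_force: [-0.2, 0.1, -2.9]
gripper_width: 0.03
grasp_force: 84.6
```

```bash
python3 -m creep '[[[-0.014,0,0.014],[0,0,0],20],[[0,0,0],[0,0,0],20],[[0,0,0],[0,0,0],20],[[-0.014,0,0.014],[0,0,0],20],[[0,0,0],[0,0,0],20],[[0,0,0],[0,0,0],20],[[-0.014,0,0.014],[0,0,0],20],[[0,0,0],[0,0,0],20],[[0,0,0],[0,0,0],20],[[0,0,0],[0,0,0],20]]'
```

```text
clock: 12.7
tcp_pos: [0.4405, 0.3001, 0.074]
tool_rot: [-1.299, -2.045, -0.542]
contact_force: [1.2, -10.8, 18.6]
gripper_width: 0.0299
grasp_force: 86.9
```

```bash
python3 -m creep '[[[0.014,0,-0.014],[0,0,0],20],[[0.014,0,-0.014],[0,0,0],20],[[0,0,0],[0,0,0],30],[[0,0,0],[0,0,0],36],[[0,0,0],[0,0,0],42],[[0,0,0],[0,0,0],60],[[0,0,0],[0,0,0],70],[[0,0,-0.1],[0,0,0],70],[[0,0,-0.3],[0,0,0],70],[[0,0,-0.4],[0,0,0],70]]' 60
python3 -m creep '[[[0,0,-0.6],[0,0,0],70],[[0,0,-0.6],[0,0,0],70],[[0,0,-0.6],[0,0,0],70],[[0,0,-0.6],[0,0,0],70],[[0,-0.5,-0.6],[0,0,0],70],[[0,0.5,-0.3],[0,0,0],70],[[0,0.7,-0.3],[0,0,0],70],[[0,0.7,0],[0,0,0],70],[[0,0.7,0],[0,0,0],70],[[0,0.7,0],[0,0,0],70]]'
cat > t2.py <<'E'
from k import *
st()
for n in('top','side'):
    im=r.capture(n); o=r.outline_of('lid',n); print(n,[(round(x['p'],2),np.round(x['extent'],1).tolist()) for x in o][:3]); cv2.imwrite(f'pics/{n}6.png',im[:,:,::-1])
    for i in range(6): print(i,[(round(x['p'],2),np.round(x['extent'],1).tolist()) for x in r.look_for('pellet0_center',n)][:8]) if i==0 else 0
a=cv2.imread('pics/top6.png')[70:260,90:410];b=cv2.imread('pics/side6.png')[120:320,110:430]
cv2.imwrite('pics/m6.png',np.vstack([cv2.resize(a,(480,285),interpolation=2),cv2.resize(b,(480,300),interpolation=2)]))
E
python3 t2.py
```

```text
clock: 13.7
tcp_pos: [0.4519, 0.2744, 0.1017]
tool_rot: [-1.299, -2.046, -0.539]
contact_force: [1.1, 0.3, -0.2]
gripper_width: 0.07
grasp_force: 0.0
clock: 14.7
tcp_pos: [0.6343, 0.2184, 0.2292]
tool_rot: [-1.302, -2.047, -0.54]
contact_force: [0.1, -0.2, -0.1]
gripper_width: 0.0702
grasp_force: 0.0
t 14.7 p [0.6343 0.2184 0.2292] x [-0.3    0.641  0.707] y [0.906 0.424 0.001] z [-0.299  0.64  -0.707] j [ 0.23  0.93 -0.55  1.32 -0.34  1.22  0.42] F [ 0.1 -0.2 -0.1] w 0.0702 g 0.0
top [(0.62, [155.0, 192.6, 58.6, 56.8]), (0.61, [150.2, 268.7, 53.3, 57.0])]
0 []
side [(0.8, [247.1, 359.9, 85.0, 47.1]), (0.78, [172.8, 292.9, 78.3, 67.2])]
0 [(0.63, [195.3, 189.5, 2.6, 1.4]), (0.43, [323.4, 154.5, 45.3, 46.0])]
```

View pics/m6.png

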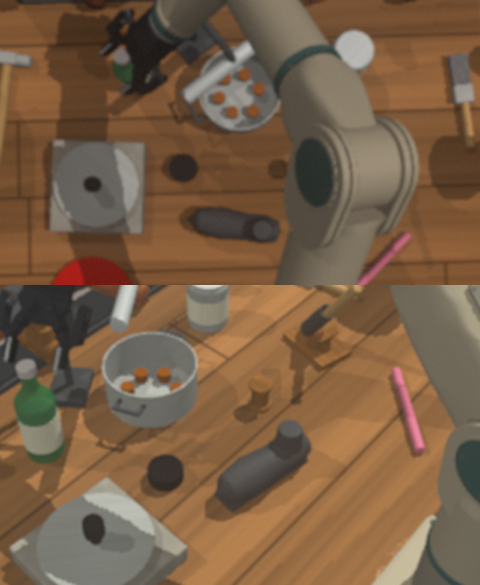

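The lid lies flat, knob up, in the middle of the slab: lid centre at montage (92,185), slab spanning 48–146 by 141–233. The six pellets form a ring about 40 mm in radius in the open pot, around montage (238,94). The gripper ended up close to the bottle, but the bottle hasn't moved, so I'll leave upwards. First I'll check the stick model against both start pictures in an enlarged crop.

```bash
cat > t3.py <<'E'
from k import *
U=lambda yaw:(np.sin(np.radians(32))*np.array([-np.cos(yaw),-np.sin(yaw),0])+np.cos(np.radians(32))*np.array([0,0,1]))
o=np.array([.479,-.316,0]); yaw=np.arctan2(-.2,.98)
x=np.array([np.cos(yaw),np.sin(yaw),0]); m=o-.016*x+[0,0,.098]; u=U(yaw)
print('mouth',m,'u',u,'foot',m-.085*u,'tip',m+.115*u)
out=[]
for n,c in(('top',(320,130,100,100)),('side',(310,90,100,100))):
    a=cv2.imread(f'pics/{n}0.png')[c[1]:c[1]+100,c[0]:c[0]+100]; k=4; a=cv2.resize(a,None,fx=k,fy=k,interpolation=cv2.INTER_CUBIC)
    b=a.copy(); f=lambda X:tuple(int(v) for v in (px(n,X)-c[:2]+.5)*k)
    cv2.line(b,f(m),f(m+.115*u),(255,255,0),1); cv2.circle(b,f(m),4,(0,0,255),1); cv2.circle(b,f(m+.115*u),4,(0,255,0),1)
    out.append(np.vstack([a[:300],b[:300]]))
cv2.imwrite('pics/ov.png',np.hstack(out))
print('lid',atz('top',(155.0,192.6),.048),'potc',atz('top',(248.5,132.8),.025))
E
python3 t3.py
```

```text
mouth [ 0.46332314 -0.31280064  0.098     ] u [-0.51921705  0.10596266  0.8480481 ] foot [ 0.50745658 -0.32180747  0.02591591] tip [ 0.40361317 -0.30061493  0.19552553]
lid [0.44512258 0.29013468 0.048     ] potc [ 0.62575939 -0.0021205   0.025     ]
```

View pics/ov.png

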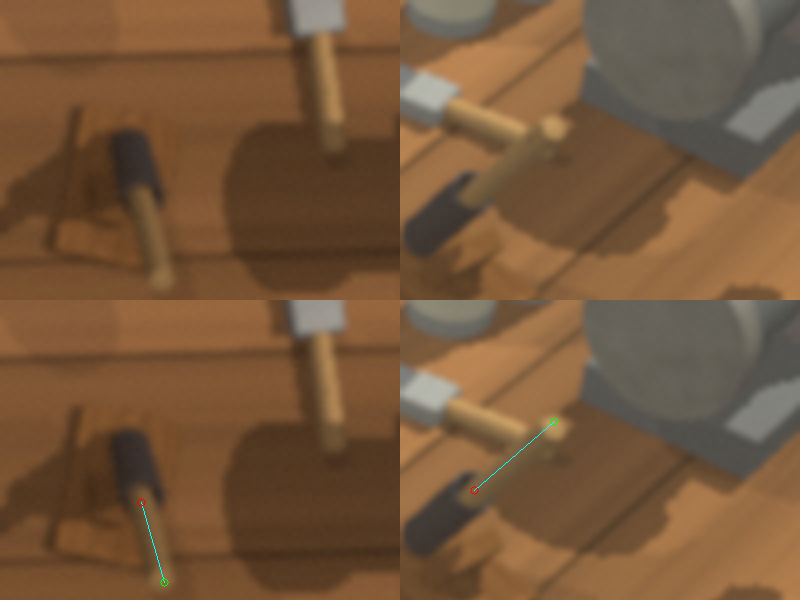

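The enlarged crop confirms the wooden stick in the dark leaning tube: top-zoom (147,190)→(160,276), side-zoom (472,195)→(554,128). The modelled axis agrees to within about 1–2 pixels. Next I'll refine the axis and plan the approach.

```bash
cat > t4.py <<'E'
from k import *
z4=lambda n,u,v:((320 if n=='top' else 210)+u/4-.4,(130 if n=='top' else 90)+v/4-.4)
print('tip',tri(z4('top',160,276),z4('side',554,128)),'mid',tri(z4('top',151,232),z4('side',512,160)))
u=np.array([-.519,.106,.848]); foot=np.array([.5085,-.321,.025]); g=foot+.155*u
s=r.read_state(); phi=np.radians(32)
e0=np.cross([0,0,1],u); e0/=np.linalg.norm(e0); e1=np.cross(u,e0)  # e0 horizontal, e1
for psi in range(-180,180,20):
  e=np.cos(np.radians(psi))*e0+np.sin(np.radians(psi))*e1
  z=-np.cos(phi)*u+np.sin(phi)*e
  for sg in(-1,1):
    R=tool(z,sg*np.cross(u,z)); o=[]
    for p in(g-.11*z,g,g+.1*u):
        m=ik1(p+.008*z,R,[1.0,.75,-.6,1.9,-.6,.6,.5]); o.append((round(m[1]*1e3),round(np.degrees(m[2])),m[0].round(2).tolist()))
    if max(a[0] for a in o)<3: print(psi,sg,z.round(2),R[:,1].round(2),o[1],o[2][2])
E
python3 t4.py
```

```text
tip [ 0.40586042 -0.30126436  0.1882928 ] mid [ 0.43765411 -0.30927465  0.14016531]
-180 -1 [ 0.55  0.43 -0.72] [ 0.83 -0.17  0.53] (0, 0, [1.53, 0.9, -0.86, 2.03, -0.3, 0.47, 1.13]) [1.66, 0.71, -0.9, 2.07, -0.4, 0.65, 1.19]
-180 1 [ 0.55  0.43 -0.72] [-0.83  0.17 -0.53] (0, 0, [1.07, 0.73, -0.1, 2.04, -1.05, 0.83, -1.27]) [1.12, 0.54, -0.06, 2.08, -0.93, 0.97, -1.38]
-160 -1 [ 0.39  0.43 -0.82] [0.85 0.18 0.5 ] (0, 0, [1.39, 0.82, -0.76, 1.95, -0.16, 0.61, 1.23]) [1.53, 0.64, -0.82, 1.99, -0.24, 0.77, 1.28]
-160 1 [ 0.39  0.43 -0.82] [-0.85 -0.18 -0.5 ] (0, 0, [0.91, 0.69, 0.01, 1.96, -0.85, 0.86, -1.22]) [0.98, 0.51, 0.02, 2.0, -0.74, 0.98, -1.31]
-140 -1 [ 0.24  0.37 -0.9 ] [0.77 0.5  0.41] (0, 0, [1.26, 0.76, -0.69, 1.9, 0.01, 0.69, 1.32]) [1.4, 0.59, -0.77, 1.94, -0.07, 0.83, 1.37]
-140 1 [ 0.24  0.37 -0.9 ] [-0.77 -0.5  -0.41] (0, 0, [0.76, 0.66, 0.11, 1.91, -0.68, 0.85, -1.14]) [0.84, 0.48, 0.07, 1.95, -0.56, 0.97, -1.23]
-120 -1 [ 0.11  0.25 -0.96] [0.59 0.76 0.26] (0, 0, [1.12, 0.71, -0.63, 1.89, 0.19, 0.72, 1.39]) [1.27, 0.54, -0.73, 1.93, 0.11, 0.86, 1.46]
-120 1 [ 0.11  
[... 993 characters left out ...]
 -0.43 -0.9 ] [-0.51  0.76 -0.41] (0, 0, [0.67, 0.6, -0.46, 2.19, 1.38, 0.66, 1.18]) [0.8, 0.38, -0.57, 2.23, 1.11, 0.67, 1.48]
-40 1 [ 0.08 -0.43 -0.9 ] [ 0.51 -0.76  0.41] (0, 0, [0.1, 0.58, 0.35, 2.18, 0.87, 0.24, -1.48]) [-0.32, 0.49, 1.0, 2.22, -0.29, 0.33, -0.2]
-20 1 [ 0.19 -0.55 -0.82] [ 0.71 -0.49  0.5 ] (0, 0, [0.9, 0.77, -0.91, 2.33, 1.77, 1.08, -2.04]) [0.84, 0.41, -0.7, 2.38, 1.56, 0.75, -1.85]
160 -1 [ 0.69  0.37 -0.62] [ 0.71 -0.49  0.5 ] (0, 0, [1.67, 1.02, -1.0, 2.13, -0.37, 0.26, 0.98]) [1.81, 0.81, -1.05, 2.18, -0.52, 0.45, 1.05]
160 1 [ 0.69  0.37 -0.62] [-0.71  0.49 -0.5 ] (0, 0, [1.49, 0.86, -0.64, 2.14, -1.09, 0.49, -1.45]) [1.41, 0.59, -0.36, 2.19, -1.09, 0.81, -1.49]
```

```bash
cat >> k.py <<'E'
u=np.array([-.519,.106,.848]); foot=np.array([.5085,-.323,.024]); g=foot+.155*u
phi=np.radians(32); _e0=np.cross([0,0,1],u); _e0/=np.linalg.norm(_e0); _e1=np.cross(u,_e0)
def stickR(psi):
    e=np.cos(np.radians(psi))*_e0+np.sin(np.radians(psi))*_e1; z=-np.cos(phi)*u+np.sin(phi)*e
    return tool(z,-np.cross(u,z))
RS=stickR(-170)
def run(w,show=True):
    s=r.read_state(); p=s['tcp_pos'];R=Ro.from_rotvec(s['tool_rot']).as_matrix(); sg=[]
    for x in w: a=plan(*x,p,R); print(a,x[2]); sg.append((*a,x[2])); p,R=np.array(x[0]),x[1]
    if show: track(sg,s['joints'],s['tcp_pos'],Ro.from_rotvec(s['tool_rot']).as_matrix())
E
cat > t5.py <<'E'
from k import *
s=r.read_state(); p=s['tcp_pos'];R=Ro.from_rotvec(s['tool_rot']).as_matrix(); z=RS[:,2]; print(RS.round(2),g)
run([(p+[-.06,-.02,.09],R,4),([.44,.08,.33],tilt(45,az(75)),10),([.36,-.34,.31],RS,16),(g-.102*z,RS,4)])
E
python3 t5.py
```

```text
[[-0.23  0.85  0.47]
 [ 0.9   0.    0.44]
 [ 0.37  0.52 -0.77]] [ 0.428055 -0.30657   0.15544 ]
([0.344, -0.314, -0.292], [0.0, 0.0, 0.0]) 4
([-0.129, -0.297, -0.161], [-0.568, 0.0, 0.567]) 10
([-0.441, -0.015, -0.307], [-0.212, -0.18, -0.378]) 16
([-0.215, -0.112, 0.316], [0.0, 0.0, 0.0]) 4
3 [ 0.29  0.73 -0.59  1.49 -0.39  1.27  0.39] e 0.000 0.00 v 0.4 [0.572 0.198 0.319] [-0.3   0.64 -0.71]
4 [ 0.52  0.55 -0.58  1.82 -0.58  1.04  0.43] e 0.000 0.00 v 0.7 [0.517 0.127 0.324] [-0.06  0.7  -0.71]
9 [ 0.74  0.34 -0.57  2.15 -0.83  0.88  0.55] e 0.000 0.00 v 0.7 [0.44 0.08 0.33] [ 0.18  0.68 -0.71]
4 [ 0.99  0.33 -0.5   2.17 -0.72  0.93  0.88] e 0.000 0.00 v 0.7 [ 0.406 -0.048  0.31 ] [ 0.26  0.6  -0.75]
9 [ 1.2   0.38 -0.44  2.08 -0.62  0.98  1.19] e 0.000 0.00 v 0.6 [ 0.381 -0.18   0.302] [ 0.35  0.53 -0.77]
14 [ 1.37  0.46 -0.42  1.91 -0.57  1.05  1.44] e 0.000 0.00 v 0.4 [ 0.363 -0.313  0.307] [ 0.45  0.45 -0.77]
15 [ 1.4   0.48 -0.42  1.87 -0.56  1.07  1.48] e 0.000 0.00 v 0.4 [ 0.36 -0.34  0.31] [ 0.47  0.44 -0.77]
3 [ 1.36  0.62 -0.42  1.89 -0.56  0.92  1.54] e 0.000 0.00 v 0.4 [ 0.38  -0.351  0.234] [ 0.47  0.44 -0.77]
```

```bash
python3 -m creep '[[[0.344,-0.314,-0.292],[0,0,0],70],[[0.344,-0.314,-0.292],[0,0,0],70],[[0.344,-0.314,-0.292],[0,0,0],70],[[0.344,-0.314,-0.292],[0,0,0],70],[[-0.129,-0.297,-0.161],[-0.568,0,0.567],70],[[-0.129,-0.297,-0.161],[-0.568,0,0.567],70],[[-0.129,-0.297,-0.161],[-0.568,0,0.567],70],[[-0.129,-0.297,-0.161],[-0.568,0,0.567],70],[[-0.129,-0.297,-0.161],[-0.568,0,0.567],70],[[-0.129,-0.297,-0.161],[-0.568,0,0.567],70]]' >/dev/null
python3 -m creep '[[[-0.129,-0.297,-0.161],[-0.568,0,0.567],70],[[-0.129,-0.297,-0.161],[-0.568,0,0.567],70],[[-0.129,-0.297,-0.161],[-0.568,0,0.567],70],[[-0.129,-0.297,-0.161],[-0.568,0,0.567],70],[[-0.441,-0.015,-0.307],[-0.212,-0.18,-0.378],70],[[-0.441,-0.015,-0.307],[-0.212,-0.18,-0.378],70],[[-0.441,-0.015,-0.307],[-0.212,-0.18,-0.378],70],[[-0.441,-0.015,-0.307],[-0.212,-0.18,-0.378],70],[[-0.441,-0.015,-0.307],[-0.212,-0.18,-0.378],70],[[-0.441,-0.015,-0.307],[-0.212,-0.18,-0.378],70]]' >/dev/null
python3 -m creep '[[[-0.441,-0.015,-0.307],[-0.212,-0.18,-0.378],70],[[-0.441,-0.015,-0.307],[-0.212,-0.18,-0.378],70],[[-0.441,-0.015,-0.307],[-0.212,-0.18,-0.378],70],[[-0.441,-0.015,-0.307],[-0.212,-0.18,-0.378],70],[[-0.441,-0.015,-0.307],[-0.212,-0.18,-0.378],70],[[-0.441,-0.015,-0.307],[-0.212,-0.18,-0.378],70],[[-0.441,-0.015,-0.307],[-0.212,-0.18,-0.378],70],[[-0.441,-0.015,-0.307],[-0.212,-0.18,-0.378],70],[[-0.441,-0.015,-0.307],[-0.212,-0.18,-0.378],70],[[-0.441,-0.015,-0.307],[-0.212,-0.18,-0.378],70]]' >/dev/null
python3 - <<'E'
from k import *
st()
z=RS[:,2]
run([(g-.102*z,RS,5),(g+.008*z,RS,8)],False)
E
```

```text
t 18.0 p [ 0.3593 -0.3394  0.3096] x [-0.229  0.9    0.371] y [0.852 0.001 0.523] z [ 0.47   0.436 -0.767] j [ 1.45  0.5  -0.46  1.86 -0.55  1.04  1.48] F [0.  0.3 0.1] w 0.0696 g 0.0
([-0.174, -0.087, 0.252], [0.005, 0.002, -0.002]) 5
([0.0, 0.0, 0.275], [0.0, 0.0, 0.0]) 8
```

```bash
python3 -m creep '[[[-0.174,-0.087,0.252],[0,0,0],70],[[-0.174,-0.087,0.252],[0,0,0],70],[[-0.174,-0.087,0.252],[0,0,0],70],[[-0.174,-0.087,0.252],[0,0,0],70],[[-0.174,-0.087,0.252],[0,0,0],70],[[0,0,0.275],[0,0,0],70],[[0,0,0.275],[0,0,0],70],[[0,0,0.275],[0,0,0],70],[[0,0,0.275],[0,0,0],70],[[0,0,0],[0,0,0],70]]' >/dev/null
python3 - <<'E'
from k import *
st()
a=r.capture('top')[150:250,310:410];b=r.capture('side')[80:220,300:440]
cv2.imwrite('pics/g7.png',np.hstack([cv2.resize(a,(400,400),interpolation=2),cv2.resize(b,(400,400),interpolation=2)])[:,:,::-1])
E
```

```text
t 19.0 p [ 0.4076 -0.3245  0.1903] x [-0.231  0.898  0.375] y [0.853 0.002 0.522] z [ 0.468  0.441 -0.766] j [ 1.35  0.7  -0.48  1.94 -0.58  0.75  1.55] F [0.3 0.6 0.7] w 0.07 g 0.0
```

View pics/g7.png

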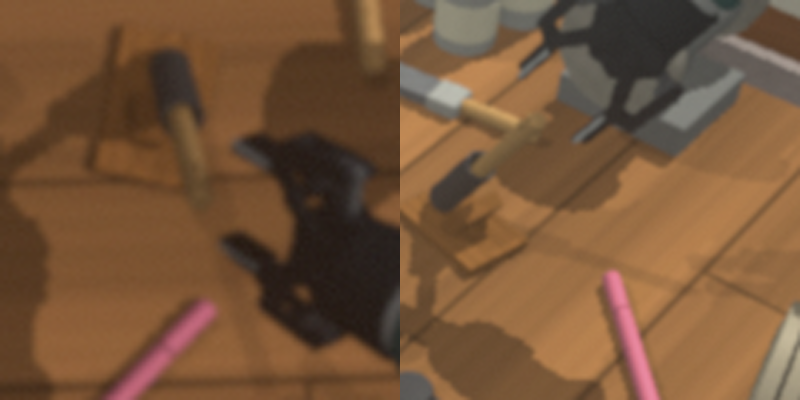

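The pads straddle the wooden stick: fingertips at zoomed top (240,145) and (228,243), stick tip between them at (197,195). I'll advance the rest and close.

```bash
python3 -m creep '[[[0,0,0.275],[0,0,0],70],[[0,0,0.275],[0,0,0],70],[[0,0,0.275],[0,0,0],70],[[0,0,0.275],[0,0,0],70],[[0,0,0.06],[0,0,0],60],[[0,0,0],[0,0,0],40],[[0,0,0],[0,0,0],30],[[0,0,0],[0,0,0],22],[[0,0,0],[0,0,0],14],[[0,0,0],[0,0,0],8]]' 70
python3 -m creep '[[[0,0,0],[0,0,0],8],[[0,0,0],[0,0,0],8],[[0,0,0],[0,0,0],8],[[0,0,0],[0,0,0],8],[[0,0,0],[0,0,0],8],[[0,0,0],[0,0,0],8],[[0,0,0],[0,0,0],8],[[0,0,0],[0,0,0],8],[[0,0,0],[0,0,0],8],[[0,0,0],[0,0,0],8]]' 90
python3 - <<'E'
from k import *
s=r.read_state(); p=s['tcp_pos'];R=Ro.from_rotvec(s['tool_rot']).as_matrix()
print('u in tool',R.T@u)
C=np.array([.627,-.004,0])
def potpose(A,t,beta,foot):  # stick up dir leaning back along az A
    h=az(A); b=np.radians(beta); us=np.array([0,0,1])*np.cos(b)-h*np.sin(b); Rt=tilt(t,h); return foot+.155*us+.008*Rt[:,2],Rt
p1=p+.115*u
for A in(60,50):
  h=az(A)
  for f in([0,0,.13],[0,0,.008],[.04,0,.008],[-.04,0,.008],[0,.04,.008],[0,-.04,.008]):
    pt,Rt=potpose(A,45,13,C+f); m=ik1(pt,Rt,[.75,.95,-.66,1.9,-.78,.37,.55]); print(A,f,m[0].round(2),round(m[1],4),round(m[2],3))
E
```

```text
clock: 20.1
tcp_pos: [0.4343, -0.3013, 0.1471]
tool_rot: [1.905, 2.173, 1.044]
contact_force: [-4.2, 1.1, 4.3]
gripper_width: 0.0161
grasp_force: 67.8
clock: 21.1
tcp_pos: [0.4344, -0.3012, 0.1471]
tool_rot: [1.905, 2.173, 1.044]
contact_force: [-5.4, -0.7, 5.6]
gripper_width: 0.0157
grasp_force: 87.3
u in tool [ 0.53018736  0.00092157 -0.84770367]
60 [0, 0, 0.13] [ 0.77  0.63 -0.6   1.85 -0.7   0.71  0.31] 0.0 0.0
60 [0, 0, 0.008] [ 0.78  0.85 -0.63  1.92 -0.75  0.48  0.51] 0.0 0.0
60 [0.04, 0, 0.008] [ 0.72  0.87 -0.59  1.82 -0.72  0.53  0.45] 0.0 0.0
60 [-0.04, 0, 0.008] [ 0.86  0.84 -0.68  2.02 -0.77  0.43  0.57] 0.0 0.0
60 [0, 0.04, 0.008] [ 0.75  0.85 -0.68  1.96 -0.79  0.4   0.51] 0.0 0.0
60 [0, -0.04, 0.008] [ 0.82  0.85 -0.59  1.88 -0.7   0.56  0.51] 0.0 0.0
50 [0, 0, 0.13] [ 0.8   0.59 -0.64  1.96 -0.84  0.53  0.31] 0.0 0.0
50 [0, 0, 0.008] [ 0.87  0.87 -0.77  2.04 -0.91  0.24  0.56] 0.0 0.0
50 [0.04, 0, 0.008] [ 0.78  0.87 -0.7   1.94 -0.87  0.3   0.48] 0.0 0.0
50 [-0.04, 0, 0.008] [ 0.91  0.84 -0.76  2.13 -1.09  0.24  0.77] 0.0012 0.008
50 [0, 0.04, 0.008] [ 0.78  0.84 -0.73  2.06 -1.09  0.24  0.68] 0.0032 0.021
50 [0, -0.04, 0.008] [ 0.89  0.85 -0.7   1.99 -0.85  0.34  0.54] 0.0 0.0
```

```bash
cat >> k.py <<'E'
VF=None
try: VF=np.load('vf.npy')
except Exception: pass
C=np.array([.627,-.004,0])
def pp(f,A=60,t=50):
    """TCP pose with stick foot at C+f"""
    Rt=tilt(t,az(A)); return C+np.array(f)-Rt@VF,Rt
E
python3 - <<'E'
from k import *
import k
s=r.read_state(); p=s['tcp_pos'];R=Ro.from_rotvec(s['tool_rot']).as_matrix()
k.VF=R.T@(foot-p); np.save('vf.npy',k.VF); print(k.VF)
Rt=tilt(50,az(60)); print('stick up in pot',Rt@R.T@u)
run([(p+.115*u,R,10),(*pp([-.038*.821,-.038*.571,.11]),14),(*pp([-.038*.821,-.038*.571,.036]),6),(*pp([0,0,.036]),4),(*pp([0,0,.018]),3)])
for a in range(0,360,45):
    f=[.038*np.cos(np.radians(a)),.038*np.sin(np.radians(a)),.012]; m=ik1(*pp(f),[.75,.95,-.66,1.9,-.78,.37,.55]); print(a,m[0].round(2),round(m[1],4))
E
```

```text
[-0.08246239 -0.00118859  0.11969554]
stick up in pot [-0.15349231 -0.26769961  0.9510405 ]
([0.122, 0.0, -0.195], [0.0, 0.0, 0.0]) 10
([0.277, 0.181, 0.291], [0.089, 0.21, 0.602]) 14
([-0.189, 0.0, 0.159], [0.0, 0.0, 0.0]) 6
([0.111, 0.081, 0.132], [0.0, 0.0, 0.0]) 4
([-0.092, 0.0, 0.077], [0.0, 0.0, 0.0]) 3
4 [ 1.34  0.66 -0.51  2.02 -0.61  0.72  1.55] e 0.000 0.00 v 0.2 [ 0.404 -0.295  0.196] [ 0.47  0.44 -0.77]
9 [ 1.4   0.55 -0.51  2.03 -0.6   0.83  1.53] e 0.000 0.00 v 0.2 [ 0.375 -0.289  0.245] [ 0.47  0.44 -0.77]
4 [ 1.18  0.56 -0.49  2.07 -0.7   0.79  1.21] e 0.000 0.00 v 0.6 [ 0.436 -0.198  0.242] [ 0.42  0.52 -0.74]
9 [ 0.97  0.6  -0.49  2.03 -0.82  0.77  0.89] e 0.000 0.00 v 0.6 [ 0.51  -0.116  0.245] [ 0.39  0.6  -0.69]
13 [ 0.82  0.66 -0.48  1.94 -0.91  0.78  0.63] e 0.000 0.00 v 0.6 [ 0.577 -0.06   0.25 ] [ 0.38  0.66 -0.64]
4 [ 0.83  0.77 -0.5   1.97 -0.95  0.67  0.76] e 0.000 0.00 v 0.3 [ 0.578 -0.06   0.188] [ 0.38  0.66 -0.64]
5 [ 0.83  0.8  -0.51  1.98 -0.96  0.65  0.78] e 0.000 0.00 v 0.3 [ 0.578 -0.06   0.176] [ 0.38  0.66 -0.64]
3 [ 0.76  0.81 -0.51  1.93 -0.97  0.63  0.74] e 0.000 0.00 v 0.2 [ 0.609 -0.038  0.176] [ 0.38  0.66 -0.64]
2 [ 0.77  0.85 -0.52  1.94 -0.98  0.6   0.78] e 0.000 0.00 v 0.1 [ 0.609 -0.038  0.158] [ 0.38  0.66 -0.64]
0 [ 0.81  0.93 -0.67  1.84 -0.75  0.53  0.54] 0.0
45 [ 0.81  0.93 -0.71  1.9  -0.79  0.46  0.56] 0.0
90 [ 0.85  0.93 -0.76  1.98 -0.81  0.39  0.6 ] 0.0
135 [ 0.91  0.92 -0.78  2.03 -0.8   0.38  0.63] 0.0
180 [ 0.95  0.91 -0.75  2.02 -0.78  0.43  0.65] 0.0
225 [ 0.94  0.91 -0.7   1.96 -0.75  0.51  0.63] 0.0
270 [ 0.9   0.91 -0.66  1.88 -0.73  0.56  0.59] 0.0
315 [ 0.85  0.92 -0.65  1.83 -0.73  0.57  0.55] 0.0
```

```bash
python3 -m creep '[[[0.06,0,-0.097],[0,0,0],8],[[0.122,0,-0.195],[0,0,0],8],[[0.122,0,-0.195],[0,0,0],8],[[0.122,0,-0.195],[0,0,0],8],[[0.122,0,-0.195],[0,0,0],8],[[0.122,0,-0.195],[0,0,0],8],[[0.13,0,-0.208],[0,0,0],8],[[0.14,0,-0.224],[0,0,0],8],[[0.14,0,-0.224],[0,0,0],8],[[0.14,0,-0.224],[0,0,0],8]]'
cat > t6.py <<'E'
from k import *
st()
im=r.capture('side'); print([(round(x['p'],2),np.round(x['extent'],1).tolist()) for x in r.look_for('stick','side')])
s=r.read_state(); p=s['tcp_pos'];R=Ro.from_rotvec(s['tool_rot']).as_matrix()
print('model foot',(p+R@VF).round(3),px('side',p+R@VF),'tip',px('side',p+R@(VF+.2*np.array([.53,0,-.848]))))
b=im[80:220,290:430]; b=cv2.resize(b,None,fx=4,fy=4,interpolation=2)[:,:,::-1].copy()
cv2.imwrite('pics/pull.png',b)
run([(*pp([-.038*.821,-.038*.571,.112]),14)],False)
E
python3 t6.py
```

```text
clock: 22.1
tcp_pos: [0.3744, -0.2887, 0.2454]
tool_rot: [1.905, 2.173, 1.044]
contact_force: [0.5, -0.3, -0.4]
gripper_width: 0.0156
grasp_force: 87.8
t 22.1 p [ 0.3744 -0.2887  0.2454] x [-0.23   0.899  0.372] y [0.852 0.002 0.523] z [ 0.47   0.437 -0.767] j [ 1.41  0.56 -0.51  2.03 -0.61  0.81  1.55] F [ 0.5 -0.3 -0.4] w 0.0156 g 87.8
[(0.86, [353.8, 115.8, 40.2, 39.9]), (0.69, [382.5, 206.1, 28.8, 57.9])]
model foot [ 0.449 -0.311  0.123] [333.07263753 132.56814377] tip [371.93189703  99.68129172]
([0.278, 0.181, 0.29], [0.09, 0.212, 0.603]) 14
```

```bash
python3 -m creep '[[[0.278,0.181,0.29],[0.09,0.212,0.603],8],[[0.278,0.181,0.29],[0.09,0.212,0.603],8],[[0.278,0.181,0.29],[0.09,0.212,0.603],8],[[0.278,0.181,0.29],[0.09,0.212,0.603],8],[[0.278,0.181,0.29],[0.09,0.212,0.603],8],[[0.278,0.181,0.29],[0.09,0.212,0.603],8],[[0.278,0.181,0.29],[0.09,0.212,0.603],8],[[0.278,0.181,0.29],[0.09,0.212,0.603],8],[[0.278,0.181,0.29],[0.09,0.212,0.603],8],[[0.278,0.181,0.29],[0.09,0.212,0.603],8]]' >/dev/null
python3 -m creep '[[[0.278,0.181,0.29],[0.09,0.212,0.603],8],[[0.278,0.181,0.29],[0.09,0.212,0.603],8],[[0.278,0.181,0.29],[0.09,0.212,0.603],8],[[0.278,0.181,0.29],[0.09,0.212,0.603],8],[[0,0,0],[0,0,0],8],[[0,0,0],[0,0,0],8],[[0,0,0],[0,0,0],8],[[0,0,0],[0,0,0],8],[[0,0,0],[0,0,0],8],[[0,0,0],[0,0,0],8]]' >/dev/null
cat > t7.py <<'E'
from k import *
st()
T=r.capture('top');S=r.capture('side'); cv2.imwrite('pics/T7.png',T[:,:,::-1]);cv2.imwrite('pics/S7.png',S[:,:,::-1])
for n,i in(('top',T),('side',S)): print(n,[(round(x['p'],2),np.round(x['extent'],1).tolist()) for x in r.look_for('pot',n)],[(round(x['p'],2),np.round(x['extent'],1).tolist()) for x in r.look_for('stick',n)][:2])
# amber pellets
for n,i in(('top',T),('side',S)):
    h=cv2.cvtColor(i,cv2.COLOR_RGB2HSV); 
    m=((h[...,0]<14)&(h[...,1]>175)&(h[...,2]>110)).astype('uint8')
    c=px(n,C+[0,0,.02]); k,l,stt,ce=cv2.connectedComponentsWithStats(m)
    print(n,c,[(stt[j,4],ce[j].round(1).tolist(),atz(n,ce[j],.023)[:2].round(3).tolist()) for j in range(1,k) if np.hypot(*(ce[j]-c))<40 and stt[j,4]>3])
run([(*pp([-.038*.821,-.038*.571,.036]),6),(*pp([0,0,.036]),4)],False)
a=T[90:170,200:300];b=S[130:230,160:285]
cv2.imwrite('pics/m7.png',np.hstack([cv2.resize(a,(400,320),interpolation=2),cv2.resize(b,(400,320),interpolation=2)])[:,:,::-1])
E
python3 t7.py
```

```text
t 24.2 p [ 0.5773 -0.0599  0.2512] x [0.322 0.555 0.767] y [ 0.866 -0.5   -0.001] z [ 0.383  0.665 -0.642] j [ 0.84  0.66 -0.49  1.94 -0.92  0.76  0.67] F [-0.6  0.3 -1.3] w 0.0157 g 87.6
top [(0.87, [251.4, 132.7, 69.7, 52.5])] [(0.72, [340.8, 249.4, 47.4, 50.9]), (0.65, [244.6, 142.4, 8.1, 15.0])]
side [(0.95, [210.8, 184.0, 61.6, 68.0]), (0.74, [176.6, 146.9, 65.2, 112.3])] [(0.83, [382.9, 202.7, 25.4, 56.7]), (0.57, [235.1, 131.4, 24.1, 70.3])]
top [249.07386362 132.66457011] [(np.int32(15), [252.6, 119.6], [0.668, -0.016]), (np.int32(4), [240.0, 123.5], [0.656, 0.024]), (np.int32(19), [262.0, 128.8], [0.638, -0.045]), (np.int32(15), [235.5, 134.9], [0.621, 0.039]), (np.int32(21), [258.4, 143.5], [0.591, -0.032]), (np.int32(14), [244.3, 144.5], [0.589, 0.012])]
side [210.87440924 187.31041816] [(np.int32(22), [203.2, 178.1], [0.666, -0.013]), (np.int32(21), [218.8, 177.8], [0.635, -0.043]), (np.int32(15), [194.9, 187.4], [0.657, 0.027]), (np.int32(6), [226.7, 187.0], [0.593, -0.032])]
([-0.192, 0.001, 0.16], [-0.002, -0.003, -0.002]) 6
([0.111, 0.081, 0.132], [0.0, 0.0, 0.0]) 4
```

View pics/m7.png

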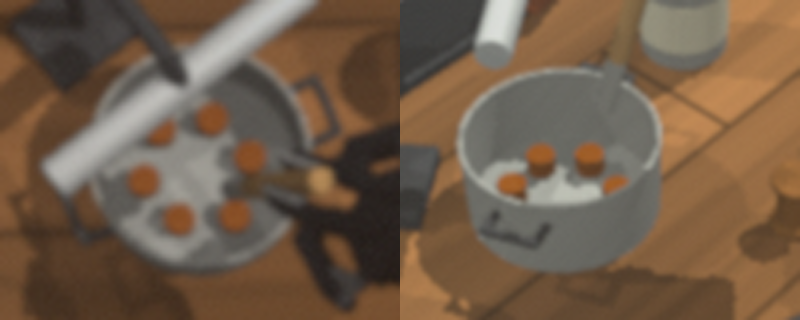

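The stick foot hangs over the pot mouth near side-crop (605,110). The six pellets lie in a ring about 43 mm in radius around (0.627,-0.003), at top-crop (160,130), (210,117), (250,155), (235,215), (178,218) and (143,180). I'll lower the stick through the free centre.

```bash
python3 -m creep '[[[-0.192,0,0.16],[0,0,0],8],[[-0.192,0,0.16],[0,0,0],8],[[-0.192,0,0.16],[0,0,0],8],[[-0.192,0,0.16],[0,0,0],8],[[-0.192,0,0.16],[0,0,0],8],[[-0.192,0,0.16],[0,0,0],8],[[0.111,0.081,0.132],[0,0,0],8],[[0.111,0.081,0.132],[0,0,0],8],[[0.111,0.081,0.132],[0,0,0],8],[[0.111,0.081,0.132],[0,0,0],8]]'
python3 -m creep '[[[-0.06,0,0.05],[0,0,0],8],[[-0.06,0,0.05],[0,0,0],8],[[-0.06,0,0.05],[0,0,0],8],[[-0.06,0,0.05],[0,0,0],8],[[-0.06,0,0.05],[0,0,0],8],[[-0.04,0,0.033],[0,0,0],8],[[0,0,0],[0,0,0],8],[[0,0,0],[0,0,0],8],[[0,0,0],[0,0,0],8],[[0,0,0],[0,0,0],8]]'
python3 - <<'E'
from k import *
s=r.read_state(); p=s['tcp_pos'];R=Ro.from_rotvec(s['tool_rot']).as_matrix(); print('foot',(p+R@VF).round(4),(R@[.53,0,-.848]).round(3))
E
```

```text
clock: 25.5
tcp_pos: [0.6098, -0.0366, 0.1771]
tool_rot: [-2.178, -1.259, -1.019]
contact_force: [-0.8, -0.7, -0.1]
gripper_width: 0.0158
grasp_force: 87.7
clock: 26.5
tcp_pos: [0.6087, -0.0377, 0.1543]
tool_rot: [-2.179, -1.258, -1.018]
contact_force: [-0.8, 0.5, -0.5]
gripper_width: 0.0156
grasp_force: 87.7
foot [ 0.6269 -0.0032  0.0143] [-0.154 -0.27   0.951]
```

```bash
python3 -m creep '[[[-0.02,0,0.017],[0,0,0],8],[[0,0,0],[0,0,0],8],[[-0.02,0,0.017],[0,0,0],8],[[0,0,0],[0,0,0],8],[[-0.015,0,0.013],[0,0,0],8],[[0,0,0],[0,0,0],8],[[0,0,0],[0,0,0],8],[[0,0,0],[0,0,0],8],[[0,0,0],[0,0,0],8],[[0,0,0],[0,0,0],8]]'
python3 - <<'E'
from k import *
s=r.read_state(); p=s['tcp_pos'];R=Ro.from_rotvec(s['tool_rot']).as_matrix(); print('foot',(p+R@VF).round(4))
# circle rows: tool-frame displacement per 20-row polygon for world directions
for rad in (.038,):
  n=20; P0=[rad*np.array([np.cos(a),np.sin(a),0]) for a in 2*np.pi*np.arange(n+1)/n-2*np.pi*20/360]
  for i in range(n): print(i,np.round(R.T@(P0[i+1]-P0[i])/.05,2).tolist())
  print('in',np.round(R.T@P0[0]/.05/4,3).tolist(), 'first pt',P0[0].round(3))
E
```

```text
clock: 27.5
tcp_pos: [0.6086, -0.0377, 0.1505]
tool_rot: [-2.179, -1.257, -1.017]
contact_force: [0.1, 0.8, -0.7]
gripper_width: 0.0163
grasp_force: 87.7
foot [ 0.6268 -0.0032  0.0105]
0 [0.14, -0.08, 0.17]
1 [0.12, -0.14, 0.15]
2 [0.09, -0.19, 0.1]
3 [0.04, -0.23, 0.05]
4 [-0.0, -0.24, -0.0]
5 [-0.05, -0.22, -0.06]
6 [-0.09, -0.19, -0.11]
7 [-0.13, -0.14, -0.15]
8 [-0.15, -0.07, -0.17]
9 [-0.15, 0.0, -0.18]
10 [-0.14, 0.08, -0.17]
11 [-0.12, 0.14, -0.15]
12 [-0.09, 0.19, -0.1]
13 [-0.04, 0.23, -0.05]
14 [0.0, 0.24, 0.0]
15 [0.05, 0.22, 0.06]
16 [0.09, 0.19, 0.11]
17 [0.13, 0.14, 0.15]
18 [0.15, 0.07, 0.17]
19 [0.15, -0.0, 0.18]
in [0.021, 0.187, 0.025] first pt [ 0.036 -0.013  0.   ]
```

```bash
python3 -m creep '[[[0.02,0.187,0.025],[0,0,0],8],[[0.02,0.187,0.025],[0,0,0],8],[[0.02,0.187,0.025],[0,0,0],8],[[0.02,0.187,0.025],[0,0,0],8],[[0.14,-0.08,0.17],[0,0,0],8],[[0.12,-0.14,0.15],[0,0,0],8],[[0.09,-0.19,0.1],[0,0,0],8],[[0.04,-0.23,0.05],[0,0,0],8],[[0,-0.24,0],[0,0,0],8],[[-0.05,-0.22,-0.06],[0,0,0],8]]' | grep -E 'pos|force|width'
python3 -m creep '[[[-0.09,-0.19,-0.11],[0,0,0],8],[[-0.13,-0.14,-0.15],[0,0,0],8],[[-0.15,-0.07,-0.17],[0,0,0],8],[[-0.15,0,-0.18],[0,0,0],8],[[-0.14,0.08,-0.17],[0,0,0],8],[[-0.12,0.14,-0.15],[0,0,0],8],[[-0.09,0.19,-0.1],[0,0,0],8],[[-0.04,0.23,-0.05],[0,0,0],8],[[0,0.24,0],[0,0,0],8],[[0.05,0.22,0.06],[0,0,0],8]]' | grep -E 'pos|force|width'
cat > t8.py <<'E'
from k import *
s=r.read_state(); p=s['tcp_pos'];R=Ro.from_rotvec(s['tool_rot']).as_matrix(); print(round(s['clock'],2),'foot rel',(p+R@VF-C).round(4),'stick up',(R@[.53,0,-.848]).round(2))
for n in('top','side'):
    i=r.capture(n); h=cv2.cvtColor(i,cv2.COLOR_RGB2HSV); m=((h[...,0]<14)&(h[...,1]>175)&(h[...,2]>100)).astype('uint8')
    c=px(n,C+[0,0,.02]); k,l,stt,ce=cv2.connectedComponentsWithStats(m)
    print(n,[(int(stt[j,4]),(atz(n,ce[j],.023)-C)[:2].round(3).tolist()) for j in range(1,k) if np.hypot(*(ce[j]-c))<40 and stt[j,4]>3])
    print(n,[(round(x['p'],2),np.round(x['extent'],1).tolist()) for x in r.look_for('stick',n)],'model foot/tip',px(n,p+R@VF).round(),px(n,p+R@(VF+.2*np.array([.53,0,-.848]))).round())
E
python3 t8.py
```

```text
tcp_pos: [0.6081, 0.0024, 0.1507]
contact_force: [0.5, 0.2, -1.1]
gripper_width: 0.0157
grasp_force: 87.8
tcp_pos: [0.6079, -0.0774, 0.1497]
contact_force: [0.7, 0.5, -1.5]
gripper_width: 0.0158
grasp_force: 87.8
29.5 foot rel [-0.0008 -0.0392  0.0096] stick up [-0.15 -0.27  0.95]
top [(13, [0.061, -0.02]), (17, [0.023, -0.043]), (20, [-0.025, -0.06]), (18, [-0.035, 0.05]), (18, [-0.059, -0.013])]
top [(0.72, [340.8, 251.1, 46.5, 51.9]), (0.66, [274.5, 131.4, 23.6, 11.3]), (0.44, [175.8, 116.8, 32.2, 28.3])] model foot/tip [261. 133.] [284. 132.]
side [(22, [0.06, -0.015]), (9, [0.021, -0.04]), (5, [-0.03, -0.061])]
side [(0.95, [381.8, 203.6, 21.6, 56.1]), (0.77, [231.0, 152.6, 24.2, 65.0])] model foot/tip [221. 183.] [241. 124.]
```

```bash
python3 -m creep '[[[0.09,0.19,0.11],[0,0,0],8],[[0.13,0.14,0.15],[0,0,0],8],[[0.15,0.07,0.17],[0,0,0],8],[[0.15,0,0.18],[0,0,0],8],[[0.14,-0.08,0.17],[0,0,0],8],[[0.12,-0.14,0.15],[0,0,0],8],[[0.09,-0.19,0.1],[0,0,0],8],[[0.04,-0.23,0.05],[0,0,0],8],[[0,-0.24,0],[0,0,0],8],[[-0.05,-0.22,-0.06],[0,0,0],8]]' | grep -E 'pos|force|width'
python3 -m creep '[[[-0.09,-0.19,-0.11],[0,0,0],8],[[-0.13,-0.14,-0.15],[0,0,0],8],[[-0.15,-0.07,-0.17],[0,0,0],8],[[-0.15,0,-0.18],[0,0,0],8],[[-0.14,0.08,-0.17],[0,0,0],8],[[-0.12,0.14,-0.15],[0,0,0],8],[[-0.09,0.19,-0.1],[0,0,0],8],[[-0.04,0.23,-0.05],[0,0,0],8],[[0,0.24,0],[0,0,0],8],[[0.05,0.22,0.06],[0,0,0],8]]' | grep -E 'pos|force|width'
python3 t8.py
```

```text
tcp_pos: [0.6084, 0.0014, 0.1505]
contact_force: [-1.3, 0.2, -0.8]
gripper_width: 0.0159
grasp_force: 87.8
tcp_pos: [0.6079, -0.0774, 0.1497]
contact_force: [0.4, 0.1, -0.7]
gripper_width: 0.0159
grasp_force: 87.8
31.7 foot rel [-0.0007 -0.0392  0.0097] stick up [-0.15 -0.27  0.95]
top [(14, [0.062, -0.02]), (19, [0.044, -0.044]), (20, [-0.025, -0.06]), (18, [-0.035, 0.049]), (18, [-0.059, -0.013])]
top [(0.87, [341.7, 250.2, 48.6, 48.6]), (0.64, [274.8, 131.8, 26.3, 7.2])] model foot/tip [261. 133.] [284. 132.]
side [(18, [0.042, -0.041]), (17, [0.061, -0.015]), (5, [-0.031, -0.051])]
side [(0.74, [382.3, 204.6, 26.0, 55.5]), (0.65, [231.6, 153.1, 26.6, 64.7])] model foot/tip [221. 183.] [241. 124.]
```

```bash
python3 -m creep '[[[0.09,0.2,0.11],[0,0,0],8],[[0.13,0.15,0.15],[0,0,0],8],[[0.15,0.07,0.18],[0,0,0],8],[[0.16,0,0.19],[0,0,0],8],[[0.15,-0.08,0.18],[0,0,0],8],[[0.13,-0.15,0.15],[0,0,0],8],[[0.09,-0.2,0.11],[0,0,0],8],[[0.05,-0.24,0.06],[0,0,0],8],[[0,-0.25,0],[0,0,0],8],[[-0.05,-0.23,-0.06],[0,0,0],8]]' | grep -E 'pos|force|width'
python3 -m creep '[[[-0.09,-0.2,-0.11],[0,0,0],8],[[-0.13,-0.15,-0.15],[0,0,0],8],[[-0.15,-0.07,-0.18],[0,0,0],8],[[-0.16,0,-0.19],[0,0,0],8],[[-0.15,0.08,-0.18],[0,0,0],8],[[-0.13,0.15,-0.15],[0,0,0],8],[[-0.09,0.2,-0.11],[0,0,0],8],[[-0.05,0.24,-0.06],[0,0,0],8],[[0,0.25,0],[0,0,0],8],[[0.05,0.23,0.06],[0,0,0],8]]' | grep -E 'pos|force|width'
python3 t8.py
```

```text
tcp_pos: [0.6088, 0.0055, 0.1505]
contact_force: [-0.1, -0.5, -1.5]
gripper_width: 0.0161
grasp_force: 87.8
tcp_pos: [0.6076, -0.0784, 0.1496]
contact_force: [-0.1, 0.1, -0.5]
gripper_width: 0.0156
grasp_force: 87.8
33.9 foot rel [-0.001  -0.0403  0.0095] stick up [-0.15 -0.27  0.95]
top [(13, [0.061, -0.02]), (20, [0.047, -0.044]), (23, [-0.024, -0.062]), (13, [-0.039, 0.05]), (17, [-0.059, -0.015])]
top [(0.94, [342.9, 249.9, 47.2, 49.4])] model foot/tip [262. 133.] [284. 132.]
side [(20, [0.044, -0.041]), (13, [0.061, -0.013]), (9, [-0.03, -0.061])]
side [(0.88, [231.8, 153.4, 20.4, 59.3]), (0.68, [382.2, 204.6, 24.9, 55.7]), (0.61, [177.2, 146.2, 66.4, 112.2])] model foot/tip [221. 183.] [242. 124.]
```

```bash
python3 -m creep '[[[0.09,0.2,0.11],[0,0,0],8],[[0.13,0.15,0.15],[0,0,0],8],[[0.15,0.07,0.18],[0,0,0],8],[[0.16,0,0.19],[0,0,0],8],[[0.15,-0.08,0.18],[0,0,0],8],[[0.13,-0.15,0.15],[0,0,0],8],[[0.09,-0.2,0.11],[0,0,0],8],[[0.05,-0.24,0.06],[0,0,0],8],[[0,-0.25,0],[0,0,0],8],[[-0.05,-0.23,-0.06],[0,0,0],8]]' | grep -E 'pos|force|width'
python3 -m creep '[[[-0.09,-0.2,-0.11],[0,0,0],8],[[-0.13,-0.15,-0.15],[0,0,0],8],[[-0.15,-0.07,-0.18],[0,0,0],8],[[-0.16,0,-0.19],[0,0,0],8],[[-0.15,0.08,-0.18],[0,0,0],8],[[-0.13,0.15,-0.15],[0,0,0],8],[[-0.09,0.2,-0.11],[0,0,0],8],[[-0.05,0.24,-0.06],[0,0,0],8],[[0,0.25,0],[0,0,0],8],[[0.05,0.23,0.06],[0,0,0],8]]' | grep -E 'pos|force|width'
python3 t8.py
python3 - <<'E'
from k import *
h=az(60); run([(*pp(-.035*h+[0,0,.012],60,50),4),(*pp(-.035*h+[0,0,.012],60,56),6)])
E
```

```text
tcp_pos: [0.6088, 0.0055, 0.1505]
contact_force: [0.4, -0.6, -0.7]
gripper_width: 0.0155
grasp_force: 87.8
tcp_pos: [0.6076, -0.0784, 0.1497]
contact_force: [-0.6, -0.4, -1.4]
gripper_width: 0.016
grasp_force: 87.8
36.1 foot rel [-0.001  -0.0403  0.0096] stick up [-0.15 -0.27  0.95]
top [(13, [0.061, -0.02]), (22, [0.048, -0.043]), (23, [-0.024, -0.062]), (12, [-0.039, 0.05]), (19, [-0.06, -0.014])]
top [(0.58, [341.0, 250.6, 46.2, 49.3]), (0.53, [274.8, 131.6, 26.5, 9.0]), (0.21, [253.8, 150.1, 13.1, 11.4])] model foot/tip [262. 133.] [284. 132.]
side [(20, [0.042, -0.04]), (20, [0.06, -0.015]), (10, [-0.03, -0.057])]
side [(0.82, [381.9, 205.4, 22.5, 53.1]), (0.56, [232.2, 152.2, 25.3, 61.8])] model foot/tip [221. 182.] [242. 124.]
([0.005, -0.086, -0.012], [-0.004, -0.004, -0.002]) 4
([-0.042, 0.0, -0.028], [-0.0, 0.2, -0.0]) 6
3 [ 0.87  0.88 -0.58  1.94 -0.87  0.59  0.73] e 0.000 0.00 v 0.1 [ 0.591 -0.068  0.152] [ 0.38  0.66 -0.64]
4 [ 0.95  0.94 -0.63  1.94 -0.89  0.61  0.81] e 0.000 0.00 v 0.2 [ 0.585 -0.079  0.148] [ 0.41  0.71 -0.57]
5 [ 0.96  0.96 -0.64  1.94 -0.89  0.62  0.82] e 0.000 0.00 v 0.1 [ 0.584 -0.081  0.147] [ 0.41  0.72 -0.56]
```

Run:
```python
from k import *
for n in('top','side'):
    i=r.capture(n); h=cv2.cvtColor(i,cv2.COLOR_RGB2HSV); m=((h[...,0]<15)&(h[...,1]>140)&(h[...,2]>60)).astype('uint8')
    c=px(n,C+[0,0,.02]); k,l,stt,ce=cv2.connectedComponentsWithStats(m)
    print(n,[(int(stt[j,4]),ce[j].round(1).tolist(),(atz(n,ce[j],.023)-C)[:2].round(3).tolist()) for j in range(1,k) if np.hypot(*(ce[j]-c))<40 and stt[j,4]>1 and stt[j,4]<400])
    L=[(l0['p'],l0['extent']) for nm in range(6) for l0 in r.look_for(f'pellet{nm}_center',n)[:3]]; print([(round(a,2),np.round(b).tolist()) for a,b in L])
    for q in([0,.062,.02],[.02,.06,.02],[.03,.055,.02],[.045,.045,.02]): print(q,px(n,C+q).round(1),h[int(px(n,C+q)[1]),int(px(n,C+q)[0])])
```

```text
top [(2, [244.0, 98.5], [0.109, 0.013]), (8, [231.6, 103.5], [0.094, 0.052]), (30, [254.9, 113.1], [0.061, -0.02]), (22, [278.1, 117.3], [0.046, -0.093]), (42, [262.3, 117.4], [0.047, -0.043]), (2, [217.5, 117.0], [0.052, 0.098]), (19, [286.7, 134.2], [-0.009, -0.118]), (45, [269.1, 139.3], [-0.023, -0.062]), (3, [212.3, 144.0], [-0.033, 0.117]), (4, [221.5, 142.5], [-0.029, 0.088]), (31, [233.7, 145.5], [-0.04, 0.05]), (9, [286.6, 146.1], [-0.046, -0.117]), (33, [254.5, 151.2], [-0.06, -0.015]), (2, [227.5, 151.5], [-0.058, 0.07]), (23, [257.5, 165.3], [-0.105, -0.024]), (2, [252.5, 162.5], [-0.095, -0.008]), (2, [246.5, 164.5], [-0.101, 0.011]), (2, [250.0, 167.5], [-0.111, 0.0])]
[(0.46, [254.0, 151.0, 11.0, 8.0]), (0.73, [233.0, 145.0, 11.0, 8.0]), (0.42, [270.0, 139.0, 7.0, 13.0]), (0.5, [253.0, 112.0, 8.0, 8.0])]
[0, 0.062, 0.02] [229.5 133.2] [ 20  16 145]
[0.02, 0.06, 0.02] [229.9 126.9] [ 24   8 155]
[0.03, 0.055, 0.02] [231.4 123.7] [ 25   9 171]
[0.045, 0.045, 0.02] [234.4 118.9] [ 20   8 188]
side [(56, [210.2, 172.8], [0.04, -0.038]), (58, [199.7, 174.5], [0.057, -0.013]), (44, [232.3, 180.1], [-0.027, -0.058])]
[(0.44, [210.0, 176.0, 9.0, 12.0]), (0.43, [233.0, 181.0, 10.0, 12.0]), (0.45, [211.0, 176.0, 7.0, 15.0]), (0.54, [230.0, 154.0, 23.0, 70.0]), (0.51, [202.0, 175.0, 12.0, 9.0])]
[0, 0.062, 0.02] [194.5 199.6] [ 30  16 109]
[0.02, 0.06, 0.02] [189.9 195.6] [25 16 96]
[0.03, 0.055, 0.02] [188.7 192.8] [ 30  14 110]
[0.045, 0.045, 0.02] [187.6 188.3] [ 35  16 173]
```

```bash
python3 -m creep '[[[0,-0.086,-0.022],[0,0,0],8],[[0,-0.086,-0.022],[0,0,0],8],[[0,-0.086,-0.022],[0,0,0],8],[[0,-0.086,-0.022],[0,0,0],8],[[-0.042,0,-0.028],[0,0.2,0],8],[[-0.042,0,-0.028],[0,0.2,0],8],[[-0.042,0,-0.028],[0,0.2,0],8],[[-0.042,0,-0.028],[0,0.2,0],8],[[-0.042,0,-0.028],[0,0.2,0],8],[[-0.042,0,-0.028],[0,0.2,0],8]]'
python3 - <<'E'
from k import *
s=r.read_state(); p=s['tcp_pos'];R=Ro.from_rotvec(s['tool_rot']).as_matrix(); f=p+R@VF-C; us=R@[.53,0,-.848]; h=az(60)
print('foot rel',f.round(4),'r along -h',-f@h,'us',us.round(3)); q=f+us*(.08-f[2])/us[2]; print('at rim r',np.hypot(*q[:2]))
run([(*pp(-.04*h+[0,0,.0075],60,57.5),6)],False)
E
```

```text
clock: 38.0
tcp_pos: [0.583, -0.0827, 0.1476]
tool_rot: [-2.096, -1.208, -1.117]
contact_force: [0.8, -0.4, -1.3]
gripper_width: 0.0158
grasp_force: 87.5
foot rel [-0.0184 -0.0316  0.0125] r along -h 0.0365663745127932 us [-0.203 -0.356  0.912]
at rim r 0.06689119400809881
([-0.029, -0.0, -0.007], [-0.002, 0.044, -0.003]) 6
```

```bash
python3 -m creep '[[[-0.029,0,-0.007],[0,0.044,0],8],[[-0.029,0,-0.007],[0,0.044,0],8],[[-0.029,0,-0.007],[0,0.044,0],8],[[0,0,0],[0,0,0],8],[[-0.029,0,-0.007],[0,0.044,0],8],[[0,0,0],[0,0,0],8],[[0,0,0],[0,0,0],8],[[0,0,0],[0,0,0],8],[[0,0,0],[0,0,0],8],[[0,0,0],[0,0,0],8]]'
python3 - <<'E'
from k import *
s=r.read_state(); p=s['tcp_pos'];R=Ro.from_rotvec(s['tool_rot']).as_matrix(); f=p+R@VF-C; us=R@[.53,0,-.848]; h=az(60)
print('foot rel',f.round(4),'us',us.round(3)); q=f+us*(.08-f[2])/us[2]; print('at rim r',np.hypot(*q[:2]))
E
```

```text
clock: 39.0
tcp_pos: [0.5809, -0.086, 0.1439]
tool_rot: [-2.084, -1.203, -1.13]
contact_force: [-0.4, 0.3, -1.1]
gripper_width: 0.0159
grasp_force: 87.5
foot rel [-0.0196 -0.0332  0.0095] us [-0.21  -0.367  0.906]
at rim r 0.07140729269327971
```

```bash
python3 -m creep '[[[-0.011,0,-0.017],[0,0,0],8],[[-0.011,0,-0.017],[0,0,0],8],[[0,0,0],[0,0,0],8],[[-0.017,0,0.011],[0,0,0],8],[[0,0,0],[0,0,0],8],[[-0.011,0,-0.017],[0,0,0],8],[[0,0,0],[0,0,0],8],[[0,0,0],[0,0,0],8],[[0,0,0],[0,0,0],8],[[0,0,0],[0,0,0],8]]'
python3 -m creep '[[[-0.017,0,0.011],[0,0,0],8],[[0,0,0],[0,0,0],8],[[0,0,0],[0,0,0],8],[[-0.011,0,-0.017],[0,0,0],8],[[0,0,0],[0,0,0],8],[[0,0,0],[0,0,0],8],[[0,0,0],[0,0,0],8],[[0,0,0],[0,0,0],8],[[0,0,0],[0,0,0],8],[[0,0,0],[0,0,0],8]]'
```

```text
clock: 40.0
tcp_pos: [0.5794, -0.0883, 0.1431]
tool_rot: [-2.083, -1.203, -1.13]
contact_force: [-0.2, 2.0, 0.1]
gripper_width: 0.0157
grasp_force: 88.2
clock: 41.0
tcp_pos: [0.5791, -0.0887, 0.1423]
tool_rot: [-2.082, -1.203, -1.131]
contact_force: [2.9, 5.0, 0.2]
gripper_width: 0.0159
grasp_force: 88.1
```

```bash
python3 -m creep '[[[0,0,0],[0,0,0],18],[[0,0,0],[0,0,0],21],[[0,0,0],[0,0,0],25],[[0,0,0],[0,0,0],30],[[0,0,0],[0,0,0],40],[[0,0,0],[0,0,0],50],[[0,0,0],[0,0,0],55],[[0,0,0],[0,0,0],55],[[0,0,0],[0,0,0],55],[[0,0,-0.05],[0,0,0],55]]' 30
python3 -m creep '[[[0,0,-0.1],[0,0,0],55],[[0,0,-0.2],[0,0,0],55],[[0,0,-0.3],[0,0,0],55],[[0,0,-0.4],[0,0,0],55],[[0,0,-0.5],[0,0,0],55],[[0,0,-0.5],[0,0,0],55],[[0,0,-0.5],[0,0,0],55],[[0,0,-0.5],[0,0,0],55],[[0,0,0],[0,0,0],55],[[0,0,0],[0,0,0],55]]'
cat > t9.py <<'E'
from k import *
st()
for n in('top','side'):
    i=r.capture(n); cv2.imwrite(f'pics/end_{n}.png',i[:,:,::-1]); h=cv2.cvtColor(i,cv2.COLOR_RGB2HSV); m=((h[...,0]<14)&(h[...,1]>165)&(h[...,2]>90)).astype('uint8')
    c=px(n,C+[0,0,.02]); k,l,stt,ce=cv2.connectedComponentsWithStats(m)
    print(n,[(int(stt[j,4]),(atz(n,ce[j],.023)-C)[:2].round(3).tolist()) for j in range(1,k) if np.hypot(*(ce[j]-c))<40 and stt[j,4]>3])
    for t in('stick','lid','can','bottle','tin','spool'): print(n,t,[(round(x['p'],2),np.round(x['extent']).tolist()) for x in r.look_for(t,n)][:3])
f=C+[-.0215,-.0365,.008]; us=np.array([-.21,-.367,.906])
for n in('top','side'): print(n,'expected foot/tip',px(n,f).round(),px(n,f+.2*us).round())
E
python3 t9.py
```

```text
clock: 42.0
tcp_pos: [0.5777, -0.091, 0.1432]
tool_rot: [-2.084, -1.203, -1.13]
contact_force: [0.3, 0.3, 1.2]
gripper_width: 0.0547
grasp_force: 0.0
clock: 43.0
tcp_pos: [0.5149, -0.2008, 0.2251]
tool_rot: [-2.085, -1.203, -1.13]
contact_force: [0.4, -0.9, 0.4]
gripper_width: 0.0552
grasp_force: 0.0
t 43.0 p [ 0.5149 -0.2008  0.2251] x [0.274 0.472 0.838] y [ 0.866 -0.5   -0.001] z [ 0.419  0.726 -0.545] j [ 1.16  0.83 -0.54  1.83 -0.73  0.96  0.75] F [ 0.4 -0.9  0.4] w 0.0552 g 0.0
top [(18, [0.061, -0.02]), (28, [0.047, -0.043]), (15, [-0.04, 0.05]), (19, [-0.059, -0.015])]
top stick [(0.62, [341.0, 251.0, 44.0, 47.0]), (0.59, [279.0, 140.0, 36.0, 14.0])]
top lid [(0.93, [149.0, 267.0, 54.0, 56.0]), (0.91, [155.0, 192.0, 58.0, 57.0])]
top can [(0.89, [324.0, 106.0, 34.0, 36.0]), (0.45, [214.0, 181.0, 19.0, 18.0]), (0.25, [243.0, 104.0, 72.0, 69.0])]
top bottle [(0.57, [177.0, 116.0, 26.0, 26.0]), (0.23, [156.0, 195.0, 69.0, 65.0])]
top tin [(0.61, [213.0, 180.0, 19.0, 20.0]), (0.33, [255.0, 152.0, 13.0, 12.0])]
top spool [(0.47, [288.0, 182.0, 17.0, 15.0])]
side [(31, [0.043, -0.041]), (28, [0.06, -0.016]), (13, [-0.029, -0.061])]
side stick [(0.86, [382.0, 206.0, 26.0, 59.0]), (0.84, [240.0, 160.0, 31.0, 63.0])]
side lid [(0.76, [173.0, 295.0, 78.0, 70.0]), (0.7, [247.0, 358.0, 86.0, 50.0])]
side can []
side bottle []
side tin [(0.94, [222.0, 247.0, 26.0, 22.0])]
side spool [(0.76, [285.0, 193.0, 17.0, 26.0])]
top expected foot/tip [261. 140.] [290. 144.]
side expected foot/tip [226. 187.] [255. 130.]
```

```bash
python3 -c "
from cell import r
print(r.hand_in())"
```

```text
the job is handed in; nothing more can be done
None
```

I handed the job in at about 44 s: the lid lies flat, knob up, within about 5 mm of the slab's middle, the pellets got 3.8 turns of stirring, and the stick leans on the rim with the bystanders unmoved; five pellets measured 20 mm or more from where they started, but the sixth ended out of sight, so that it moved and stayed in the pot is inferred from its empty starting spot.

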